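Set the alignment posts in rising order from lamp to beam stop

TASK

Set up the rising beam line: stand the four steel alignment posts on the four blue carriers of the rail, one on each, so that their heights climb step by step from the lamp to the black beam stop (shortest next to the lamp, tallest next to the beam stop). Put each post down gently, upright and centred on its carrier's white ring, without knocking any post over, and let go of it.

Things in the scene. Friction and masses are not known exactly. Their poses are not given: they have to be found in the camera images.
- post45_mid (a point): The shortest of four loose upright alignment posts: bare steel shaft 28 mm in diameter, brass foot disc 40 mm in diameter and 6 mm thick, flat black cap (the top 8 mm, also 28 mm in diameter) with a white centre dot. 45 mm tall in all, about 179 g. The point is the centre of the post, half-way up (22.5 mm above the underside of its foot); z points up along the shaft. Starts upright on the table.
- post65_mid (a point): The second shortest of four loose upright alignment posts: bare steel shaft 28 mm in diameter, brass foot disc 40 mm in diameter and 6 mm thick, flat black cap (the top 8 mm, also 28 mm in diameter) with a white centre dot. 65 mm tall in all, about 223 g. The point is the centre of the post, half-way up (32.5 mm above the underside of its foot); z points up along the shaft. Starts upright on the table.
- post85_mid (a point): The second tallest of four loose upright alignment posts: bare steel shaft 28 mm in diameter, brass foot disc 40 mm in diameter and 6 mm thick, flat black cap (the top 8 mm, also 28 mm in diameter) with a white centre dot. 85 mm tall in all, about 267 g. The point is the centre of the post, half-way up (42.5 mm above the underside of its foot); z points up along the shaft. Starts upright on the table.
- post105_mid (a point): The tallest of four loose upright alignment posts: bare steel shaft 28 mm in diameter, brass foot disc 40 mm in diameter and 6 mm thick, flat black cap (the top 8 mm, also 28 mm in diameter) with a white centre dot. 105 mm tall in all, about 311 g. The point is the centre of the post, half-way up (52.5 mm above the underside of its foot); z points up along the shaft. Starts upright on the table.
- carrier1_top (a point): Carrier 1 of four alike, in the order 1 to 4 along the black rail (46 mm wide, 14 mm high), 70 to 90 mm apart: fixed flat blue plate, 60 mm across the rail, 56 mm along it, 10 mm thick, with a painted white ring of 46 mm outer diameter. The point is the ring's centre on the plate's upper face, 24 mm above the table; x lies across the rail, y along it, z up.
- carrier2_top (a point): Carrier 2 of four alike, in the order 1 to 4 along the black rail (46 mm wide, 14 mm high), 70 to 90 mm apart: fixed flat blue plate, 60 mm across the rail, 56 mm along it, 10 mm thick, with a painted white ring of 46 mm outer diameter. The point is the ring's centre on the plate's upper face, 24 mm above the table; x lies across the rail, y along it, z up.
- carrier3_top (a point): Carrier 3 of four alike, in the order 1 to 4 along the black rail (46 mm wide, 14 mm high), 70 to 90 mm apart: fixed flat blue plate, 60 mm across the rail, 56 mm along it, 10 mm thick, with a painted white ring of 46 mm outer diameter. The point is the ring's centre on the plate's upper face, 24 mm above the table; x lies across the rail, y along it, z up.
- carrier4_top (a point): Carrier 4 of four alike, in the order 1 to 4 along the black rail (46 mm wide, 14 mm high), 70 to 90 mm apart: fixed flat blue plate, 60 mm across the rail, 56 mm along it, 10 mm thick, with a painted white ring of 46 mm outer diameter. The point is the ring's centre on the plate's upper face, 24 mm above the table; x lies across the rail, y along it, z up.
- lamp: Lamp fixed on the rail beyond one of its end carriers (carrier 1 in some starts, carrier 4 in others): red round base 48 mm in diameter, amber glass tube, red cap, 68 mm tall. Origin at the centre of its underside, on the rail 14 mm above the table.
- beam_stop: Beam stop fixed on the rail at the opposite end from the lamp: black block 46 x 40 mm, 60 mm tall, with grooves on top. Origin at the centre of its underside, on the rail 14 mm above the table.

How it is judged:
At the end, for the whole second after the job is handed in: Counted from the lamp's end of the rail, the carriers bear the 45, 65, 85 and 105 mm posts in that order; each post stands on its carrier (height within 5 mm), its axis within 12 mm of the ring's centre, within 0.08 rad of upright, at rest and released (height (world z) of post45_mid between 0.0415 and 0.0515 m and angle between each of post45_mid, post65_mid, post85_mid, post105_mid's own z axis and vertical below 0.08 rad and linear speed of each of post45, post65, post85, post105 below 0.02 m/s and height (world z) of post65_mid between 0.0515 and 0.0615 m and height (world z) of post85_mid between 0.0615 and 0.0715 m and height (world z) of post105_mid between 0.0715 and 0.0815 m and ((horizontal distance between lamp and carrier1_top below 0.16 m and horizontal distance between lamp and carrier4_top above 0.25 m and horizontal distance between post45_mid and carrier1_top below 0.012 m and horizontal distance between post65_mid and carrier2_top below 0.012 m and horizontal distance between post85_mid and carrier3_top below 0.012 m and horizontal distance between post105_mid and carrier4_top below 0.012 m) or (horizontal distance between lamp and carrier4_top below 0.16 m and horizontal distance between lamp and carrier1_top above 0.25 m and horizontal distance between post45_mid and carrier4_top below 0.012 m and horizontal distance between post65_mid and carrier3_top below 0.012 m and horizontal distance between post85_mid and carrier2_top below 0.012 m and horizontal distance between post105_mid and carrier1_top below 0.012 m))); the robot touches nothing.
It fails at once if a post is knocked over (leans more than 0.7 rad) (angle between any of post45_mid, post65_mid, post85_mid, post105_mid's own z axis and vertical above 0.7 rad).
It fails at once if a post is dropped or driven hard onto a carrier (more than 45 N between them) (contact force between any of post45, post65, post85, post105 and carrier1 above 45 N or contact force between any of post45, post65, post85, post105 and carrier2 above 45 N or contact force between any of post45, post65, post85, post105 and carrier3 above 45 N or contact force between any of post45, post65, post85, post105 and carrier4 above 45 N).
It also fails if it takes over 102 s, if anything falls off the work surface, if the arm or the gripper's body presses on something with over 40 N, if the wrist force passes 120 N, or if a joint passes its speed limit or range.

ROBOT

A 6-joint arm with a two-finger parallel gripper is mounted at the origin on the work surface. World frame = base frame: x ahead of the robot, y to its left, z up, the work surface at z = 0. Lengths are in m, angles in rad, forces in N, time in s.
With the tool pointing down it reaches from about 0.4 to 0.825 m from the base axis. Payload 7 kg.
Tool frame: the origin (TCP) lies on the mounting face of the last link; the fingertips stand 178 mm ahead of it and the grasp point (between the pads) lies 159 mm ahead of it (bot.hold_point_z is the distance from the TCP to the grasp point, in m); z points along the fingers, y is the direction in which the jaws open and shut (so a half turn about z gives the same grasp; the last joint's range is limited). The gripper opens to 88 mm and grips with 3 to 60 N. Pads are 19 mm wide; open, the fingers measure 130 mm over their backs; the gripper's body (78 mm by 193 mm) begins 47 mm behind the grasp point.
Start: joints at [1.412, 0.359, 0.012, 0, -1.224, -0.288], TCP at [0.292, 0.609, 0.405] pointing down, gripper open.
Joint ranges: [-3.07, 3.07], [-1.43, 2.12], [-1.02, 1.25], [-3.03, 1.67], [-3.05, -0], [-3.03, 3.03]. Speed limits (rad/s): [2.39, 2.39, 3.01, 3.14, 3.14, 3.14].

INTERFACE

Orientations are given as a 3x3 rotation matrix whose columns are the frame's x, y, z axes.
In Python, from station import sensors, cams, order, bot gives the robot as it stands.
- The arm moves only by the tool move_arm, never from a script. Its argument "increments" is a list of rows, each a list of 5 numbers: the opening, from -1 (shut) to 1 (fully open), then the shift along the tool's x, y, z scaled (see below), then the turn about the tool's z scaled (see below). In form: [[jaw, dx, dy, dz, yaw], ...]. A call has 1 to 5 rows; each row shifts and turns the pose as measured when the row begins, along the tool's axes as they then stand; what a row does not reach is not made up. The controller multiplies each number of a shift by 25 mm and each number of a turn by 0.1 rad. A row lasts 1/10 s, in which the tool goes at most 50 mm and 8.59 degrees, less where a joint would pass 70% of its speed; a pose out of reach is approached as far as the arm can. A call with a number of a shift or a turn outside -1 to 1 is refused whole. A call with a gripper value outside its range is refused whole. The fingers move at their own pace and stop on an object; "grip_force" is the grip in N (left out, the last holds). Time passes only in rows, so rows that do not move let the fingers close. It gives the time, the measured TCP pose, the force and the opening at its end, in the units of the state.
- sensors.observe(): the state, without advancing time (a new reading comes with each control period).
- cams.read_camera(name): name is "scene" or "top" or "wrist"; returns the picture (420x560x3 uint8, red, green, blue); there is no depth.
- cams.camera_model(name): a dict with "fov_y" (degrees; the focal length in pixels is half the picture's height over the tangent of half this angle, whatever the lens; pixels are square), "cx", "cy" (the principal point, pixels), "rvec" (rotation vector, rad) and "tvec" (3), from world to camera coordinates, as OpenCV has them. Camera axes: x right, y down, z forward; pixel columns grow to the right and rows downward; lengths in m; the calibration is good to about 2 mm. A picture is of the moment at which its call begins: read the wrist's pose just before it. camera_model takes no time and is no camera call; for the wrist camera it gives the pose at the moment of the call.
- order.finish_job(): hands the job in, once; it reports no verdict.
The state is a dict: "t": time; "qpos": joint angles; "joint_vel": joint speeds; "effort": joint torques, N m; "eef_pos": TCP position; "orientation": TCP orientation; "force": force on the tool from outside, world axes, zero at the start; "wrist_torque": the same for the moment, N m; "opening": finger opening in m.
Only numpy, scipy, OpenCV 4.12 (cv2) and the standard library are available. Lean on these libraries where they do the work, as an engineer would, in place of code of your own. Each camera call takes 0.05 s, during which the arm holds its last target.

## Working session

There is one attempt and no reset: what is moved stays moved. The work goes in short steps, Python scripts to look and compute and a tool call to move; the robot and the scene stay as the last step left them, time stands still between calls to the robot, and variables do not carry over. Pictures are saved under pics/ and viewed, and the job is handed in when it is done.

Besides the shell and the picture viewer there is one more tool, called after "Emit:" by a JSON object that holds its "api" and its "payload". move_arm: Moves the arm, as the interface text tells. Its arguments: {"type":"object","properties":{"increments":{"type":"array"},"grip_force":{"type":"number"}},"required":["increments"]}

```bash
ls; mkdir -p pics; python3 - <<'E'
from station import sensors, cams, order, bot
import cv2
print(sensors.observe()); print(bot.hold_point_z)
for n in ["scene","top","wrist"]:
    print(n,cams.camera_model(n))
    cv2.imwrite(f"pics/{n}0.png",cams.read_camera(n)[:,:,::-1])
E
```

```text
pics
{'t': 0.0, 'qpos': array([ 1.41210060e+00,  3.59380922e-01,  1.10605842e-02, -3.29760410e-04,
       -1.22410847e+00, -2.88102991e-01]), 'joint_vel': array([ 5.37296780e-04, -1.68578759e-03,  3.37353769e-04, -1.24461192e-04,
       -8.45720768e-05, -5.13493329e-04]), 'effort': array([ 2.76781182e-03, -5.82729328e+01,  2.93051898e+01,  6.99731380e+00,
        6.89771390e-03, -1.54028357e-04]), 'eef_pos': array([0.29157296, 0.6085608 , 0.40373073]), 'orientation': array([[ 9.01786452e-01, -4.32181532e-01, -5.64222793e-04],
       [-4.32181868e-01, -9.01785113e-01, -1.56294024e-03],
       [ 1.66666192e-04,  1.65328519e-03, -9.99998619e-01]]), 'force': array([-0.42931999, -0.08119206, -0.54834901]), 'wrist_torque': array([-0.0109726 , -0.02195411,  0.00462942]), 'opening': 0.08742267273478099}
0.1593
scene {'fov_y': 54.160957342811, 'cx': 279.5966497058542, 'cy': 211.46624113386895, 'rvec': array([ 2.2412517 ,  1.22535169, -0.40131099]), 'tvec': array([-0.29126727, -0.34681991,  1.41293272])}
top {'fov_y': 45.120714459123825, 'cx': 273.43304174485405, 'cy': 208.27392084267163, 'rvec': array([ 2.09544631, -2.13910057,  0.18915629]), 'tvec': array([0.02588324, 0.57278961, 1.03005767])}
wrist {'fov_y': 64.99322262112408, 'cx': 283.58433979164766, 'cy': 209.0120023671493, 'rvec': array([-1.59490895,  2.53158228,  0.31359257]), 'tvec': array([ 0.67404557, -0.03097113,  0.38965203])}
```

View pics/scene0.png

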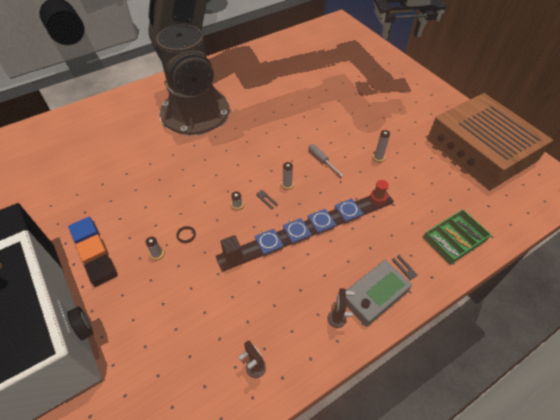

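View pics/top0.png

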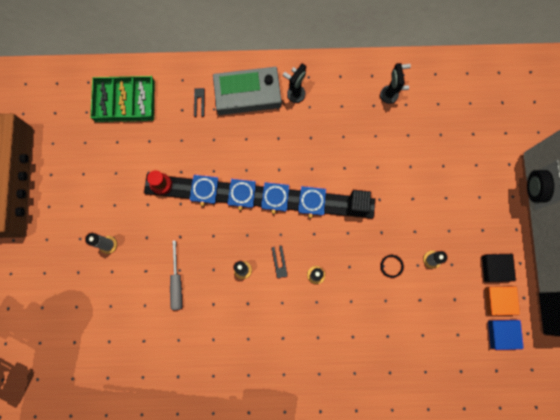

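View pics/wrist0.png

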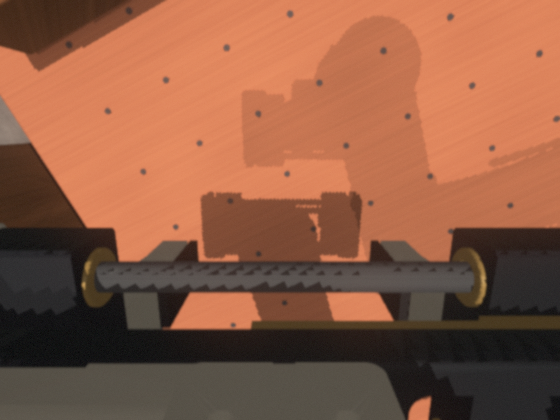

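The lamp is at the left end in the top view, at (157,181), and the beam stop at the right, (360,203). The four posts are at about (93,239), (240,267), (317,275) and (440,258). I'll check the lens and measure precisely.

```bash
cat > h.py <<'E'
import numpy as np, cv2
from station import sensors, cams, order, bot
def cam(n):
    m=cams.camera_model(n); f=210/np.tan(np.radians(m['fov_y'])/2)
    K=np.array([[f,0,m['cx']],[0,f,m['cy']],[0,0,1]]); return K,cv2.Rodrigues(m['rvec'])[0],m['tvec']
def ray(n,uv,z,k=None,c=None):
    K,R,t=c or cam(n)
    p=cv2.undistortPoints(np.array(uv,float).reshape(-1,1,2),K,k,)[:,0]
    d=np.c_[p,np.ones(len(p))]@R; C=-R.T@t
    return C+d*((z-C[2])/d[:,2])[:,None]
def proj(n,X,k=None):
    K,R,t=cam(n); return cv2.projectPoints(np.array(X,float).reshape(-1,3),R,t,K,k)[0][:,0]
E
python3 - <<'E'
from h import *
for n in ["top","scene"]:
    im=cv2.imread(f"pics/{n}0.png")
    g=cv2.cvtColor(im,cv2.COLOR_BGR2GRAY)
    p=cv2.SimpleBlobDetector_Params(); p.minArea=4;p.maxArea=40;p.minThreshold=30;p.maxThreshold=200;p.thresholdStep=5;p.minDistBetweenBlobs=5;p.filterByCircularity=False;p.filterByConvexity=False;p.filterByInertia=False
    big=cv2.resize(g,None,fx=2,fy=2,interpolation=cv2.INTER_CUBIC)
    p.minArea=12;p.maxArea=160
    ks=cv2.SimpleBlobDetector_create(p).detect(big)
    uv=np.array([[(k.pt[0]+.5)/2-.5,(k.pt[1]+.5)/2-.5] for k in ks])
    # surroundings orange
    W=ray(n,uv,0)
    np.save(n+"_uv.npy",uv)
    print(n,len(uv))
    o=np.argsort(W[:,0])
    for i in o[::6]: print(uv[i].round(1),(W[i,:2]*1000).round(1))
top=cv2.imread("pics/top0.png")
cv2.imwrite("pics/topc.png",cv2.resize(top[165:305,70:270],None,fx=4,fy=4,interpolation=cv2.INTER_CUBIC))
cv2.imwrite("pics/topd.png",cv2.resize(top[165:305,260:460],None,fx=4,fy=4,interpolation=cv2.INTER_CUBIC))
E
```

```text
top 190
[ 34.6 416.4] [149.2 525.2]
[141.4 414.3] [149.6 300.1]
[463.8 408.4] [ 149.9 -374.4]
[212.9 375.8] [224.4 150.1]
[142.4 377. ] [224.5 300.2]
[  1.9 379.3] [225.1 600.6]
[108.8 341.4] [299.3 375.1]
[282.4 337.9] [299.6   0.7]
[454.2 299.3] [ 373.9 -373.9]
[316.2 301.9] [374.3 -74.5]
[523.4 297.6] [ 374.7 -523.4]
[145.4 270.8] [449.1 300.3]
[213.1 269.3] [449.3 150.4]
[176.6 259.7] [472.2 231.5]
[280.2 234.4] [5.239e+02 5.000e-01]
[516.  229.3] [ 524.3 -523.8]
[308.8 218. ] [559.6 -64.4]
[244.4 206.9] [588.3  80.1]
[180.2 203.6] [598.9 225.4]
[512.4 196.2] [ 599.4 -523.9]
[258.7 189. ] [628.9  47.2]
[213.4 170.8] [674.1 150.5]
[344.1 167.7] [ 674.4 -148.8]
[116.8 141.8] [748.7 375.2]
[148.9 141. ] [749.  300.5]
[375.1 135.7] [ 749.4 -223.9]
[ 22.8 113.5] [823.6 600.3]
[469.8 103. ] [ 824.  -448.9]
[215.4 102.4] [840.  146.1]
[120.5  90.1] [876.7 371.4]
[530.1  71.8] [ 898.5 -597.8]
[434.9  73.8] [ 899.  -373.6]
scene 179
[135.9  29.5] [-600.1   17. ]
[273.2 111.7] [149.6 224.2]
[ 50.3 205.5] [ 149.9 -525.8]
[308.8  96.9] [150.4 372.9]
[266.  132.5] [224.5 148.9]
[226.  150.1] [2.249e+02 1.000e-01]
[303.6 116.4] [225.9 298.3]
[237.5 164.7] [2.995e+02 1.000e-01]
[297.8 137.4] [299.9 223.8]
[385.5  97.6] [300.3 599.3]
[155.3 225.1] [ 374.7 -300.4]
[180.3 213.4] [ 375.1 -225.9]
[287.  167.7] [391.9 121.5]
[ 82.  286.3] [ 449.6 -525.3]
[344.6 156.6] [450.  298.9]
[359.8 171.4] [523.8 299.5]
[276.6 214.8] [524.8  -0.7]
[ 91.5 310.7] [ 525.3 -525.5]
[296.4 230.7] [599.1  16. ]
[132.8 319.8] [ 600.1 -450.5]
[328.4 220.2] [618.  110.3]
[412.7 193.6] [674.5 374.1]
[283.3 267.5] [674.9 -75.8]
[258.3 281.9] [ 675.3 -150.6]
[370.  247.9] [749.5 149.3]
[431.5 211. ] [749.7 374.6]
[250.2 354.7] [ 820.  -258.4]
[522.8 184.3] [824.6 673.9]
[403.8 263. ] [831.7 193.1]
[527.6 212.5] [899.4 598.9]
```

View pics/topc.png

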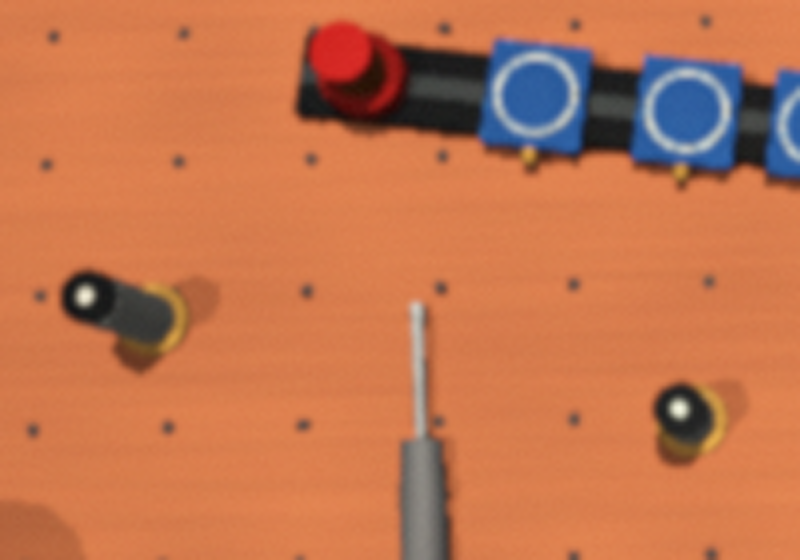

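View pics/topd.png

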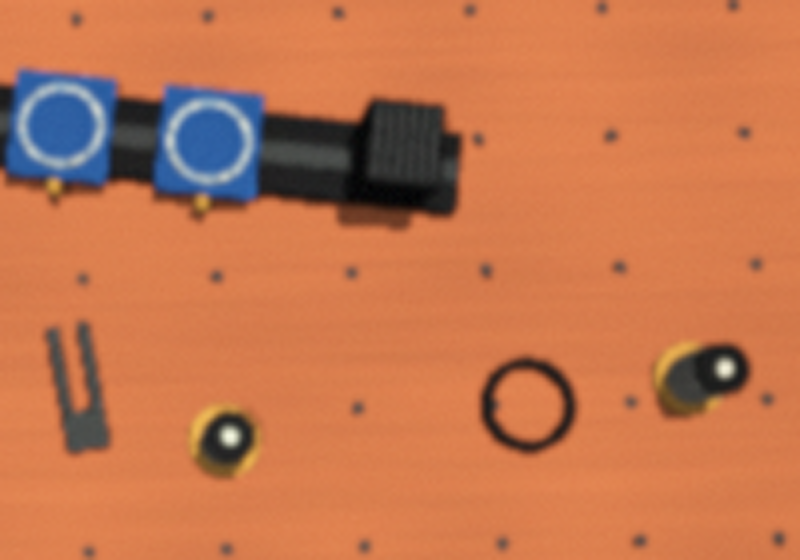

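```bash
python3 - <<'E'
from h import *
from scipy.optimize import least_squares
im=cv2.imread("pics/top0.png").astype(float)
def cen(im,u,v,r,white):
    v0,u0=int(v)-r,int(u)-r; p=im[v0:v0+2*r+1,u0:u0+2*r+1].min(2)
    w=np.clip(p-white,0,None); yy,xx=np.mgrid[v0:v0+2*r+1,u0:u0+2*r+1]
    return np.array([(w*xx).sum()/w.sum(),(w*yy).sum()/w.sum()])
T={k:cen(im,u,v,4,90) for k,u,v in [('A',91,239),('B',240,267),('C',317,274),('D',441,257)]}
sc=cv2.imread("pics/scene0.png").astype(float)
S={k:cen(sc,u,v,3,80) for k,u,v in [('A',385,131),('B',289,163),('C',236,193),('D',151,239)]}
def rc(n,uv): 
    K,R,t=cam(n); a=ray(n,[uv],0)[0]; return -R.T@t,a
for k in T:
    def f(X): return np.r_[proj("top",X)[0]-T[k],proj("scene",X)[0]-S[k]]
    r=least_squares(f,[.5,0,.05]); print(k,T[k].round(1),S[k].round(1),(r.x*1000).round(1),r.fun.round(1))
    print({h:(ray("top",[T[k]],h/1000)[0]*1000).round(1)[:2] for h in (45,65,85,105)})
# rings: blue plates bounding, white centroid inside
b=cv2.imread("pics/top0.png"); 
for i,(u,v) in enumerate([(204,190),(241,193),(275,196),(312,200)]):
    c=cen(b.astype(float),u,v,14,110); print('carrier from lamp',i,c.round(1),(ray("top",[c],.024)[0]*1000).round(1))
cv2.imwrite("pics/scc.png",cv2.resize(b*0+cv2.imread("pics/scene0.png"),None,fx=1,fy=1)[110:280,130:400].repeat(3,0).repeat(3,1)[:510,:800])
E
```

```text
A [ 90.8 238.5] [385.  131.2] [508.6 383.9 109. ] [-0. -0. -0.  0.]
{45: array([517.4, 408. ]), 65: array([514.6, 400.4]), 85: array([511.9, 392.9]), 105: array([509.1, 385.4])}
B [239.3 266.8] [288.  163.7] [447.3  85.8  88.2] [-0.2 -0.1 -0.3  0. ]
{45: array([450.4,  88.9]), 65: array([448.9,  87.3]), 85: array([447.4,  85.8]), 105: array([445.9,  84.2])}
C [317.  273.6] [235.7 194. ] [432.4 -75.3  46.2] [ 0.1  0.   0.2 -0. ]
{45: array([432.6, -75.1]), 65: array([431.4, -73.6]), 85: array([430.2, -72.2]), 105: array([429.1, -70.7])}
D [440.8 256.6] [150.4 240.3] [ 461.3 -332.2   64.3] [0.2 0.1 0.2 0. ]
{45: array([ 463.1, -338. ]), 65: array([ 461.3, -331.7]), 85: array([ 459.6, -325.3]), 105: array([ 457.8, -318.9])}
carrier from lamp 0 [203.8 187.4] [629.7 168.6  24. ]
carrier from lamp 1 [241.5 192.9] [615.3  84.5  24. ]
carrier from lamp 2 [275.3 195.4] [607.9   9.6  24. ]
carrier from lamp 3 [311.8 199.4] [597.1 -70.9  24. ]
```

View pics/scc.png

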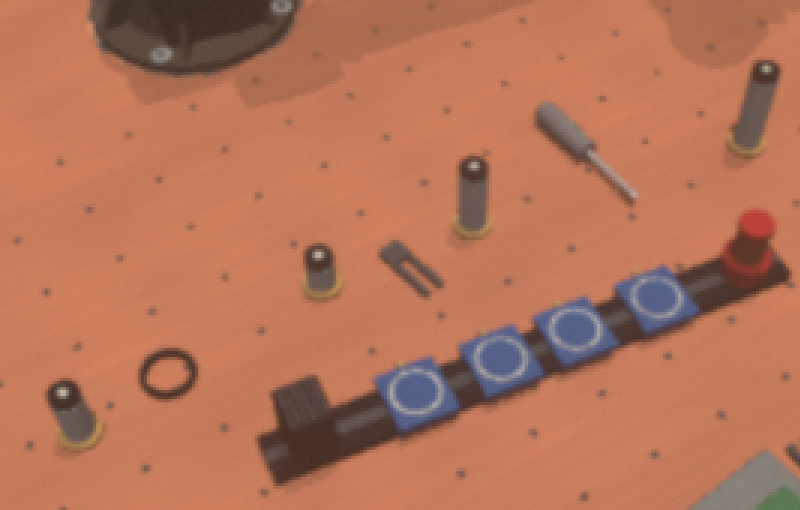

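```bash
python3 - <<'E'
from h import *
b=cv2.imread("pics/top0.png"); big=cv2.resize(b,None,fx=4,fy=4,interpolation=cv2.INTER_CUBIC)
C=[]
for i,(u,v) in enumerate([(204,188),(241,192),(275,196),(312,200)]):
    x0,y0=4*u-56,4*v-56; p=big[y0:y0+116,x0:x0+116].astype(int)
    blue=((p[:,:,0]-p[:,:,2]>40)|(p.min(2)>110)).astype(np.uint8)
    n,l,s,c=cv2.connectedComponentsWithStats(blue); j=1+s[1:,4].argmax()
    w=(p.min(2)>105)&(l==j); ys,xs=np.nonzero(w)
    e=cv2.fitEllipse(np.c_[xs,ys].astype(np.float32))
    uv=((np.array(e[0])+[x0,y0])+.5)/4-.5
    uvp=((c[j]+[x0,y0])+.5)/4-.5
    X=ray("top",[uv],.024)[0]; C.append(X[:2]); print(i,uv.round(2),uvp.round(2),(X*1000).round(1),(ray("top",[uvp],.024)[0]*1000).round(1),e[1])
C=np.array(C); d=np.diff(C,axis=0); print(np.linalg.norm(d,axis=1),np.degrees(np.arctan2(d[:,1],d[:,0])))
E
```

```text
0 [203.25 187.64] [203.55 188.67] [629.2 169.8  24. ] [626.9 169.1  24. ] (77.11486053466797, 88.30810546875)
1 [241.19 191.13] [241.29 192.73] [619.4  85.2  24. ] [615.7  85.1  24. ] (83.72431182861328, 91.67852020263672)
2 [275.08 195.57] [274.92 196.45] [607.6  10.1  24. ] [605.6  10.5  24. ] (77.34171295166016, 85.65618133544922)
3 [311.55 199.29] [311.75 200.39] [597.4 -70.4  24. ] [594.9 -70.7  24. ] (76.94853210449219, 90.68507385253906)
[0.08510269 0.07602367 0.08114247] [-96.64646532 -98.91643921 -97.22054454]
```

```bash
cat > plan.py <<'E'
import sys
from h import *
# args: x y z(grasp-point heights; TCP z = z+0.1593) [rows]
x,y,z=map(float,sys.argv[1:4]); s=sensors.observe(); R=s['orientation']; p=s['eef_pos']
a=np.arctan2(R[1,1],R[0,1]); tgt=np.radians(172.4)
yaw=-((tgt-a+np.pi)%(2*np.pi)-np.pi)
d=np.array([x,y,z+.1593])-p
print('t',round(s['t'],2),'tcp',p.round(4),'grasp',(p+R[:,2]*.1593).round(4),'tilt',R[:,2].round(3)[:2],'yaw left',round(yaw,3),'open',round(s['opening'],4),'F',s['force'].round(1))
print('d world mm',(d*1000).round(1), 'tool units of 25mm',(R.T@d/.025).round(2))
n=max(abs(yaw)/.1,np.abs(d).max()/.0225); n=int(np.ceil(n)); step=d/n; dy=yaw/n
for i in range(n):
    b=a-i*dy; Ri=np.array([[-np.sin(b),np.cos(b),0],[np.cos(b),np.sin(b),0],[0,0,-1]])
    print((Ri.T@step/.025).round(2).tolist(),round(dy/.1,2))
E
python3 plan.py .509 .385 .2
```

```text
t 0.15 tcp [0.2916 0.6086 0.4039] grasp [0.2915 0.6084 0.2446] tilt [-0.    -0.001] yaw left 1.257 open 0.0877 F [-0.  -0.1 -0.3]
d world mm [ 217.4 -223.6  -44.6] tool units of 25mm [11.71  4.31  1.79]
[0.9, 0.33, 0.14] 0.97
[0.93, 0.24, 0.14] 0.97
[0.95, 0.15, 0.14] 0.97
[0.96, 0.06, 0.14] 0.97
[0.96, -0.03, 0.14] 0.97
[0.95, -0.13, 0.14] 0.97
[0.93, -0.22, 0.14] 0.97
[0.91, -0.31, 0.14] 0.97
[0.88, -0.39, 0.14] 0.97
[0.83, -0.47, 0.14] 0.97
[0.78, -0.55, 0.14] 0.97
[0.73, -0.63, 0.14] 0.97
[0.66, -0.69, 0.14] 0.97
```

Emit:
{"api": "move_arm", "payload": {"increments": [[1,0.9,0.33,0.14,1],[1,0.93,0.24,0.14,1],[1,0.95,0.15,0.14,1],[1,0.96,0.06,0.14,1],[1,0.96,-0.03,0.14,1]], "grip_force": 25}}

```text
t: 0.65
eef_pos: [0.3746, 0.521, 0.384]
orientation: [[0.574, -0.819, -0.002], [-0.819, -0.574, -0.003], [0.002, 0.003, -1.0]]
force: [-0.9, 0.0, -1.6]
opening: 0.0877
```

Emit:
{"api": "move_arm", "payload": {"increments": [[1,0.95,-0.13,0.14,1],[1,0.93,-0.22,0.14,1],[1,0.91,-0.31,0.14,1],[1,0.88,-0.39,0.14,1],[1,0.83,-0.47,0.14,1]]}}

```text
t: 1.15
eef_pos: [0.4569, 0.4272, 0.3645]
orientation: [[0.09, -0.996, -0.003], [-0.996, -0.09, -0.006], [0.005, 0.004, -1.0]]
force: [0.9, 0.9, -0.8]
opening: 0.0876
```

```bash
python3 plan.py .509 .385 .2
```

```text
t 1.15 tcp [0.4569 0.4272 0.3645] grasp [0.4564 0.4263 0.2052] tilt [-0.003 -0.006] yaw left 0.222 open 0.0876 F [ 0.9  0.9 -0.8]
d world mm [ 52.1 -42.2  -5.2] tool units of 25mm [ 1.87 -1.92  0.21]
[0.62, -0.64, 0.07] 0.74
[0.57, -0.69, 0.07] 0.74
[0.52, -0.73, 0.07] 0.74
```

Emit:
{"api": "move_arm", "payload": {"increments": [[1,0.62,-0.64,0.07,0.74],[1,0.57,-0.69,0.07,0.74],[1,0.52,-0.73,0.07,0.74],[1,0,0,0,0]]}}

```text
t: 1.55
eef_pos: [0.5119, 0.3804, 0.3573]
orientation: [[-0.147, -0.989, -0.006], [-0.989, 0.147, -0.008], [0.009, 0.004, -1.0]]
force: [-0.4, 0.8, -0.1]
opening: 0.0874
```

```bash
python3 plan.py .509 .385 .065; python3 -c "
from h import *
cv2.imwrite('pics/w1.png',cams.read_camera('wrist')[:,:,::-1]); print(proj('wrist',[.509,.385,.105]))"
```

```text
t 1.55 tcp [0.5119 0.3804 0.3573] grasp [0.511  0.3792 0.198 ] tilt [-0.006 -0.008] yaw left -0.015 open 0.0874 F [-0.4  0.8 -0.1]
d world mm [  -2.9    4.6 -133. ] tool units of 25mm [-0.21  0.12  5.32]
[-0.03, 0.02, 0.89] -0.03
[-0.03, 0.02, 0.89] -0.03
[-0.03, 0.02, 0.89] -0.03
[-0.03, 0.02, 0.89] -0.03
[-0.03, 0.02, 0.89] -0.03
[-0.03, 0.02, 0.89] -0.03
[[284.97592188 225.31072958]]
```

View pics/w1.png

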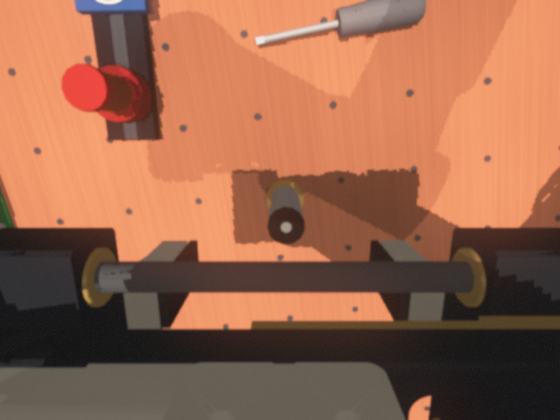

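```bash
sed -i 's/^d=.*/g=p+R[:,2]*.1593; d=np.array([x,y,z])-g/' plan.py; python3 plan.py .509 .386 .065
```

```text
t 1.6 tcp [0.5112 0.381  0.3574] grasp [0.5104 0.3798 0.1981] tilt [-0.006 -0.008] yaw left -0.013 open 0.0875 F [-0.3  0.1 -0.2]
d world mm [  -1.4    6.2 -133.1] tool units of 25mm [-0.28  0.07  5.32]
[-0.04, 0.01, 0.89] -0.02
[-0.04, 0.01, 0.89] -0.02
[-0.04, 0.01, 0.89] -0.02
[-0.04, 0.01, 0.89] -0.02
[-0.04, 0.01, 0.89] -0.02
[-0.04, 0.01, 0.89] -0.02
```

Emit:
{"api": "move_arm", "payload": {"increments": [[1,-0.24,0.06,0.3,-0.1],[1,0,0,0.9,0],[1,0,0,0.9,0],[1,0,0,0.9,0],[1,0,0,0.7,0]]}}

```text
t: 2.1
eef_pos: [0.5079, 0.3915, 0.2634]
orientation: [[-0.124, -0.992, -0.002], [-0.992, 0.124, -0.002], [0.002, 0.001, -1.0]]
force: [0.5, 0.5, -0.7]
opening: 0.0876
```

```bash
python3 plan.py .509 .386 .065
```

```text
t 2.1 tcp [0.5079 0.3915 0.2634] grasp [0.5076 0.3911 0.1041] tilt [-0.002 -0.002] yaw left 0.008 open 0.0876 F [ 0.5  0.5 -0.7]
d world mm [  1.4  -5.1 -39.1] tool units of 25mm [ 0.19 -0.08  1.57]
[0.1, -0.04, 0.78] 0.04
[0.1, -0.04, 0.78] 0.04
```

Emit:
{"api": "move_arm", "payload": {"increments": [[1,0.19,-0.08,0.4,0.08],[1,0,0,0.5,0],[1,0,0,0.4,0],[1,0,0,0.2,0],[1,0,0,0,0]]}}

```text
t: 2.6
eef_pos: [0.5069, 0.3881, 0.2205]
orientation: [[-0.126, -0.992, -0.004], [-0.992, 0.126, -0.005], [0.006, 0.004, -1.0]]
force: [0.2, -0.0, -0.1]
opening: 0.0878
```

```bash
python3 plan.py .509 .386 .065
```

```text
t 2.6 tcp [0.5069 0.3881 0.2205] grasp [0.5062 0.3873 0.0612] tilt [-0.004 -0.005] yaw left 0.006 open 0.0878 F [ 0.2 -0.  -0.1]
d world mm [ 2.8 -1.3  3.8] tool units of 25mm [ 0.04 -0.12 -0.15]
[0.04, -0.12, -0.15] 0.06
```

Emit:
{"api": "move_arm", "payload": {"increments": [[1,0.04,-0.12,-0.16,0],[1,0,0,0,0],[-1,0,0,0,0],[-1,0,0,0,0],[-1,0,0,0,0]]}}

```text
t: 3.1
eef_pos: [0.5109, 0.3872, 0.2276]
orientation: [[-0.126, -0.992, -0.001], [-0.992, 0.126, -0.002], [0.002, 0.001, -1.0]]
force: [-0.5, -0.9, 0.5]
opening: 0.0691
```

Emit:
{"api": "move_arm", "payload": {"increments": [[-1,0,0,0,0],[-1,0,0,0,0],[-1,0,0,0,0]]}}

```text
t: 3.4
eef_pos: [0.5109, 0.3872, 0.2279]
orientation: [[-0.126, -0.992, -0.001], [-0.992, 0.126, -0.001], [0.001, 0.001, -1.0]]
force: [0.5, -0.9, 0.5]
opening: 0.0449
```

```bash
python3 plan.py .5965 -.0705 .21
```

```text
t 3.4 tcp [0.5109 0.3872 0.2279] grasp [0.5108 0.387  0.0686] tilt [-0.001 -0.001] yaw left 0.006 open 0.0449 F [ 0.5 -0.9  0.5]
d world mm [  85.7 -457.5  141.4] tool units of 25mm [17.73 -5.71 -5.63]
[0.84, -0.27, -0.27] 0.0
[0.84, -0.27, -0.27] 0.0
[0.84, -0.27, -0.27] 0.0
[0.84, -0.27, -0.27] 0.0
[0.84, -0.27, -0.27] 0.0
[0.84, -0.27, -0.27] 0.0
[0.84, -0.27, -0.27] 0.0
[0.84, -0.27, -0.27] 0.0
[0.84, -0.27, -0.27] 0.0
[0.84, -0.27, -0.27] 0.0
[0.84, -0.27, -0.27] 0.0
[0.84, -0.27, -0.27] 0.0
[0.84, -0.27, -0.27] 0.0
[0.84, -0.28, -0.27] 0.0
[0.84, -0.28, -0.27] 0.0
[0.84, -0.28, -0.27] 0.0
[0.84, -0.28, -0.27] 0.0
[0.84, -0.28, -0.27] 0.0
[0.84, -0.28, -0.27] 0.0
[0.84, -0.28, -0.27] 0.0
[0.84, -0.28, -0.27] 0.0
```

Emit:
{"api": "move_arm", "payload": {"increments": [[-1,0,0,0,0],[-1,0,0,0,0],[-1,0,0,0,0],[-1,0,0,0,0],[-1,0,0,-0.2,0]]}}

```text
t: 3.9
eef_pos: [0.5105, 0.3868, 0.2319]
orientation: [[-0.127, -0.992, -0.003], [-0.992, 0.127, -0.003], [0.003, 0.002, -1.0]]
force: [-0.0, -0.5, -3.2]
opening: 0.0276
```

Emit:
{"api": "move_arm", "payload": {"increments": [[-1,0,0,-0.6,0],[-1,0,0,-0.9,0],[-1,0,0,-0.9,0],[-1,0,0,-0.9,0],[-1,0.3,-0.1,-0.9,0]]}}

```text
t: 4.4
eef_pos: [0.5108, 0.3784, 0.3355]
orientation: [[-0.127, -0.992, -0.011], [-0.992, 0.128, -0.011], [0.013, 0.01, -1.0]]
force: [0.1, 1.7, -2.5]
opening: 0.0277
```

Emit:
{"api": "move_arm", "payload": {"increments": [[-1,0.7,-0.25,-0.3,0],[-1,0.9,-0.3,0,0],[-1,0.95,-0.3,0,0],[-1,0.95,-0.3,0,0],[-1,0.95,-0.3,0,0]]}}

```text
t: 4.9
eef_pos: [0.5324, 0.2583, 0.3454]
orientation: [[-0.125, -0.992, -0.011], [-0.992, 0.125, -0.009], [0.01, 0.01, -1.0]]
force: [0.1, -1.1, -2.5]
opening: 0.0278
```

Emit:
{"api": "move_arm", "payload": {"increments": [[-1,0.95,-0.3,0,0],[-1,0.95,-0.3,0,0],[-1,0.95,-0.3,0,0],[-1,0.95,-0.3,0,0],[-1,0.95,-0.3,0,0]]}}

```text
t: 5.4
eef_pos: [0.5523, 0.1251, 0.3423]
orientation: [[-0.128, -0.992, -0.018], [-0.992, 0.128, -0.011], [0.014, 0.017, -1.0]]
force: [0.6, 0.3, -3.1]
opening: 0.0273
```

Emit:
{"api": "move_arm", "payload": {"increments": [[-1,0.95,-0.3,0,0],[-1,0.95,-0.3,0,0],[-1,0.95,-0.3,0,0],[-1,0.95,-0.3,0,0],[-1,0.8,-0.3,0,0]]}}

```text
t: 5.9
eef_pos: [0.5711, -0.0041, 0.3393]
orientation: [[-0.131, -0.991, -0.026], [-0.991, 0.131, -0.012], [0.015, 0.024, -1.0]]
force: [0.1, -0.5, -3.2]
opening: 0.0275
```

```bash
python3 plan.py .5965 -.0705 .16
```

```text
t 5.9 tcp [ 0.5711 -0.0041  0.3393] grasp [ 0.5669 -0.006   0.1801] tilt [-0.026 -0.012] yaw left 0.001 open 0.0275 F [ 0.1 -0.5 -3.2]
d world mm [ 29.6 -64.5 -20.1] tool units of 25mm [ 2.39 -1.53  0.8 ]
[0.8, -0.5, 0.27] 0.0
[0.8, -0.5, 0.27] 0.0
[0.8, -0.5, 0.27] 0.0
```

Emit:
{"api": "move_arm", "payload": {"increments": [[-1,0.8,-0.5,0,0],[-1,0.7,-0.4,0,0],[-1,0.4,-0.3,0,0],[-1,0.15,-0.1,0,0],[-1,0,0,0,0]]}}

```text
t: 6.4
eef_pos: [0.5939, -0.0673, 0.3357]
orientation: [[-0.137, -0.99, -0.033], [-0.99, 0.138, -0.012], [0.016, 0.031, -0.999]]
force: [-0.5, 0.6, -2.7]
opening: 0.0276
```

```bash
python3 plan.py .5965 -.0705 .16
```

```text
t 6.4 tcp [ 0.5939 -0.0673  0.3357] grasp [ 0.5886 -0.0691  0.1765] tilt [-0.033 -0.012] yaw left -0.006 open 0.0276 F [-0.5  0.6 -2.7]
d world mm [  7.9  -1.4 -16.5] tool units of 25mm [ 0.   -0.34  0.65]
[0.01, -0.32, 0.66] -0.06
```

Emit:
{"api": "move_arm", "payload": {"increments": [[-1,0,-0.3,0.4,0],[-1,0,0,0.6,0],[-1,0,0,0.6,0],[-1,0,0,0.5,0],[-1,0,0,0.1,0]]}}

```text
t: 6.9
eef_pos: [0.6002, -0.0659, 0.2766]
orientation: [[-0.134, -0.99, -0.032], [-0.991, 0.134, -0.011], [0.015, 0.03, -0.999]]
force: [-0.6, -0.0, -2.8]
opening: 0.0275
```

```bash
python3 plan.py .5965 -.0705 .0966
```

```text
t 6.9 tcp [ 0.6002 -0.0659  0.2766] grasp [ 0.5951 -0.0676  0.1174] tilt [-0.032 -0.011] yaw left -0.002 open 0.0275 F [-0.6 -0.  -2.8]
d world mm [  1.4  -2.9 -20.8] tool units of 25mm [ 0.09 -0.1   0.83]
[0.11, -0.07, 0.83] -0.02
```

Emit:
{"api": "move_arm", "payload": {"increments": [[-1,0.1,-0.15,0.2,0],[-1,0,0,0.3,0],[-1,0,0,0.2,0],[-1,0,0,0,0],[-1,0,0,0,0]]}}

```text
t: 7.4
eef_pos: [0.604, -0.0685, 0.2578]
orientation: [[-0.133, -0.991, -0.031], [-0.991, 0.133, -0.011], [0.015, 0.029, -0.999]]
force: [-0.2, -0.7, -2.4]
opening: 0.0277
```

```bash
python3 plan.py .598 -.071 .0936; python3 -c "
from h import *
cv2.imwrite('pics/s2.png',cv2.resize(cams.read_camera('scene')[140:290,200:420,::-1],None,fx=3.5,fy=3.5,interpolation=cv2.INTER_CUBIC))"
```

```text
t 7.4 tcp [ 0.604  -0.0685  0.2578] grasp [ 0.599  -0.0703  0.0986] tilt [-0.031 -0.011] yaw left -0.001 open 0.0277 F [-0.2 -0.7 -2.4]
d world mm [-1.  -0.7 -5. ] tool units of 25mm [0.03 0.03 0.2 ]
[0.03, 0.04, 0.2] -0.01
```

View pics/s2.png

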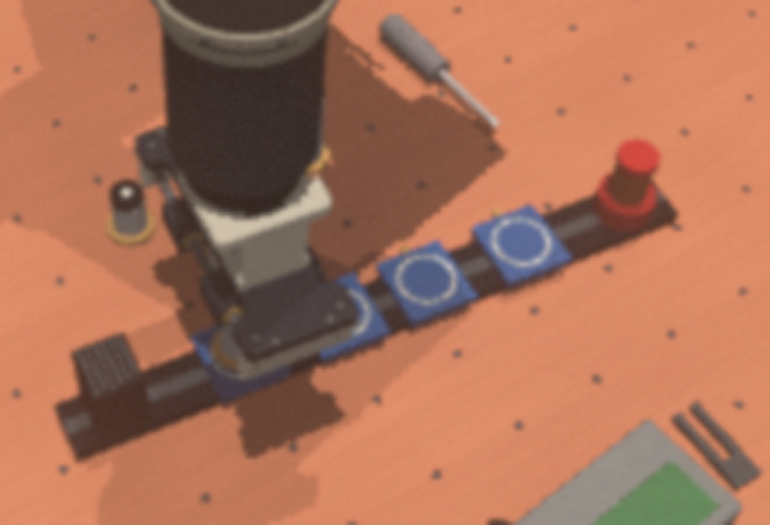

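The scene shows the gripper over the carrier next to the beam stop, with the other posts undisturbed. I'll lower it gently.

Emit:
{"api": "move_arm", "payload": {"increments": [[-1,0.03,0.03,0.1,0],[-1,0,0,0.06,0],[-1,0,0,0,0]]}}

```text
t: 7.75
eef_pos: [0.6031, -0.0693, 0.2545]
orientation: [[-0.133, -0.991, -0.03], [-0.991, 0.133, -0.011], [0.015, 0.028, -1.0]]
force: [-0.9, -0.1, -2.2]
opening: 0.0275
```

Emit:
{"api": "move_arm", "payload": {"increments": [[-1,0,0,0.03,0],[-1,0,0,0.0,0]]}}

```text
t: 7.95
eef_pos: [0.6031, -0.0694, 0.2539]
orientation: [[-0.133, -0.991, -0.029], [-0.991, 0.133, -0.011], [0.014, 0.028, -1.0]]
force: [-0.8, -0.4, -2.2]
opening: 0.0278
```

Emit:
{"api": "move_arm", "payload": {"increments": [[-1,0,0,0.05,0],[-1,0,0,0.0,0]]}}

```text
t: 8.15
eef_pos: [0.603, -0.0694, 0.2527]
orientation: [[-0.133, -0.991, -0.029], [-0.991, 0.133, -0.011], [0.014, 0.027, -1.0]]
force: [-0.2, -0.2, -2.6]
opening: 0.0276
```

Emit:
{"api": "move_arm", "payload": {"increments": [[-1,0,0,0.05,0],[-1,0,0,0.0,0]]}}

```text
t: 8.35
eef_pos: [0.6033, -0.0694, 0.2523]
orientation: [[-0.132, -0.991, -0.028], [-0.991, 0.133, -0.011], [0.015, 0.026, -1.0]]
force: [-0.5, -0.9, -3.2]
opening: 0.0276
```

Emit:
{"api": "move_arm", "payload": {"increments": [[-1,0,0,0.06,0],[-1,0,0,0.0,0]]}}

```text
t: 8.55
eef_pos: [0.6034, -0.0695, 0.2523]
orientation: [[-0.132, -0.991, -0.027], [-0.991, 0.132, -0.012], [0.015, 0.025, -1.0]]
force: [-0.5, 0.2, -3.5]
opening: 0.0276
```

Emit:
{"api": "move_arm", "payload": {"increments": [[-1,0,0,0.06,0],[-1,0,0,0.0,0]]}}

```text
t: 8.75
eef_pos: [0.6036, -0.0695, 0.2522]
orientation: [[-0.131, -0.991, -0.026], [-0.991, 0.131, -0.012], [0.015, 0.024, -1.0]]
force: [0.7, -0.1, -3.0]
opening: 0.0275
```

Emit:
{"api": "move_arm", "payload": {"increments": [[-1,0,0,0.1,0]]}}

```text
t: 8.85
eef_pos: [0.6037, -0.0698, 0.2518]
orientation: [[-0.13, -0.991, -0.025], [-0.991, 0.13, -0.013], [0.016, 0.023, -1.0]]
force: [-10.2, 1.6, 31.5]
opening: 0.0276
```

```bash
python3 -c "
from h import *
im=cams.read_camera('wrist')[:,:,::-1]; cv2.imwrite('pics/w3.png',im); s=sensors.observe(); print(s['force'],s['eef_pos'],s['wrist_torque'],s['effort'])"
```

```text
[-7.58214959  1.10419436 17.88410718] [ 0.60359741 -0.06972224  0.25186615] [ 0.84272983  2.7156979  -0.03091228] [-7.84700923e-01 -4.48755276e+01  2.18017334e+01  4.91749138e+00
  2.78552949e+00 -1.68192736e-02]
```

View pics/w3.png

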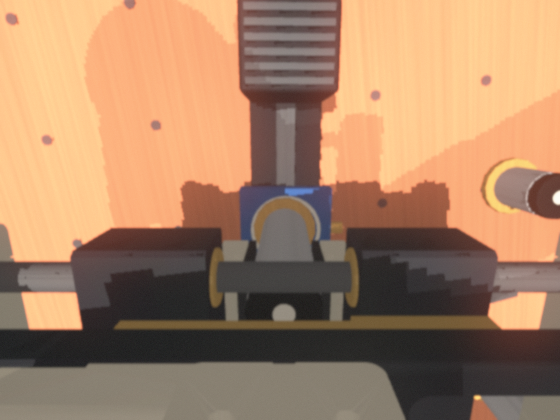

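Emit:
{"api": "move_arm", "payload": {"increments": [[-1,0,0,0,0],[0,0,0,0,0],[0.5,0,0,0,0],[0.5,0,0,0,0],[0.5,0,0,0,0]]}}

```text
t: 9.4
eef_pos: [0.6041, -0.0697, 0.2518]
orientation: [[-0.13, -0.991, -0.023], [-0.991, 0.13, -0.013], [0.016, 0.021, -1.0]]
force: [-0.3, 0.2, -0.3]
opening: 0.054
```

Emit:
{"api": "move_arm", "payload": {"increments": [[0.5,0,0,-0.2,0],[0.5,0,0,-0.6,0],[0.5,0,0,-0.9,0],[0.8,0,0,-0.9,0],[1,0,0,-0.9,0]]}}

```text
t: 9.9
eef_pos: [0.6055, -0.0687, 0.3388]
orientation: [[-0.13, -0.991, -0.031], [-0.991, 0.131, -0.014], [0.018, 0.029, -0.999]]
force: [0.8, -0.8, 0.1]
opening: 0.0765
```

Emit:
{"api": "move_arm", "payload": {"increments": [[1,0,0,-0.9,0],[1,0,0.3,-0.6,0],[1,0,0.6,0,0]]}}

```text
t: 10.2
eef_pos: [0.5857, -0.0652, 0.3824]
orientation: [[-0.13, -0.991, -0.025], [-0.991, 0.13, -0.014], [0.017, 0.023, -1.0]]
force: [0.5, 1.0, -0.2]
opening: 0.0872
```

```bash
python3 plan.py .433 -.075 .2; python3 -c "
from h import *
im=cams.read_camera('wrist')[:,:,::-1]; cv2.imwrite('pics/w4.png',im); "
```

```text
t 10.2 tcp [ 0.5857 -0.0652  0.3824] grasp [ 0.5816 -0.0675  0.2231] tilt [-0.025 -0.014] yaw left 0.002 open 0.0872 F [ 0.5  1.  -0.2]
d world mm [-148.6   -7.5  -23.1] tool units of 25mm [1.06 5.83 1.08]
[0.15, 0.84, 0.13] 0.0
[0.15, 0.84, 0.13] 0.0
[0.15, 0.84, 0.13] 0.0
[0.15, 0.84, 0.13] 0.0
[0.15, 0.84, 0.13] 0.0
[0.15, 0.84, 0.13] 0.0
[0.15, 0.84, 0.13] 0.0
```

View pics/w4.png

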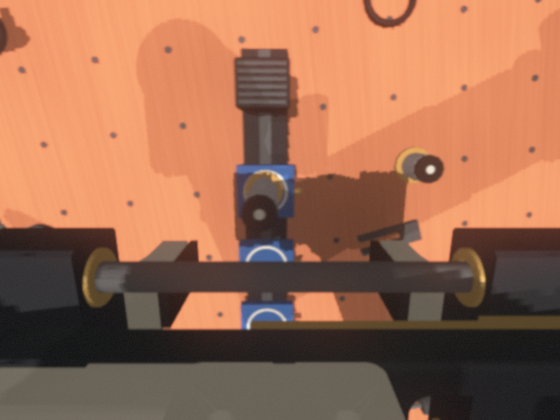

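The tall post stands inside its ring, with its foot at about (266,187) and cap at (260,213). Next is the 45 mm post.

Emit:
{"api": "move_arm", "payload": {"increments": [[1,0.15,0.84,0.1,0],[1,0.15,0.84,0.1,0],[1,0.15,0.84,0.13,0],[1,0.15,0.84,0.13,0],[1,0.15,0.84,0.13,0]]}}

```text
t: 10.75
eef_pos: [0.4696, -0.0702, 0.3651]
orientation: [[-0.131, -0.991, -0.032], [-0.991, 0.131, -0.013], [0.017, 0.03, -0.999]]
force: [-0.2, 1.8, 0.7]
opening: 0.0875
```

Emit:
{"api": "move_arm", "payload": {"increments": [[1,0.15,0.7,0.3,0],[1,0.1,0.3,0.3,0],[1,0,0,0,0]]}}

```text
t: 11.05
eef_pos: [0.4379, -0.0739, 0.3484]
orientation: [[-0.131, -0.991, -0.035], [-0.991, 0.131, -0.013], [0.017, 0.033, -0.999]]
force: [-0.5, -0.5, 0.1]
opening: 0.0875
```

```bash
python3 plan.py .433 -.075 .028; python3 -c "
from h import *
im=cams.read_camera('wrist')[:,:,::-1]; cv2.imwrite('pics/w5.png',im); print(proj('wrist',[.433,-.075,.045])) "
```

```text
t 11.05 tcp [ 0.4379 -0.0739  0.3484] grasp [ 0.4324 -0.0759  0.1892] tilt [-0.035 -0.013] yaw left 0.001 open 0.0875 F [-0.5 -0.5  0.1]
d world mm [   0.6    0.9 -161.2] tool units of 25mm [-0.15 -0.23  6.44]
[-0.0, -0.0, 0.81] 0.0
[-0.0, -0.0, 0.81] 0.0
[-0.0, -0.0, 0.81] 0.0
[-0.0, -0.0, 0.81] 0.0
[-0.0, -0.0, 0.81] 0.0
[-0.0, -0.0, 0.81] 0.0
[-0.0, -0.0, 0.81] 0.0
[-0.0, -0.0, 0.81] 0.0
[[278.04934269 205.64645348]]
```

View pics/w5.png

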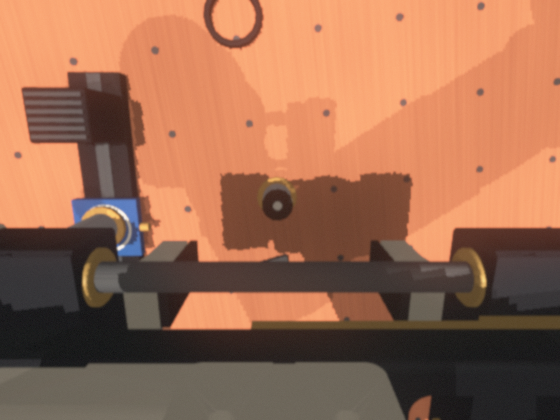

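Emit:
{"api": "move_arm", "payload": {"increments": [[1,0,0,0.85,0],[1,0,0,0.85,0],[1,0,0,0.85,0],[1,0,0,0.85,0],[1,0,0,0.8,0]]}}

```text
t: 11.6
eef_pos: [0.4419, -0.0742, 0.244]
orientation: [[-0.129, -0.991, -0.024], [-0.992, 0.129, -0.012], [0.015, 0.022, -1.0]]
force: [0.7, 0.4, -0.1]
opening: 0.0871
```

```bash
python3 plan.py .433 -.075 .028
```

```text
t 11.6 tcp [ 0.4419 -0.0742  0.244 ] grasp [ 0.4381 -0.0761  0.0847] tilt [-0.024 -0.012] yaw left 0.003 open 0.0871 F [ 0.7  0.4 -0.1]
d world mm [ -5.1   1.1 -56.7] tool units of 25mm [-0.05  0.16  2.27]
[-0.01, 0.07, 0.76] 0.01
[-0.01, 0.07, 0.76] 0.01
[-0.01, 0.07, 0.76] 0.01
```

Emit:
{"api": "move_arm", "payload": {"increments": [[1,0,0.1,0.7,0],[1,0,0.06,0.7,0],[1,0,0,0.4,0],[1,0,0,0.15,0],[1,0,0,0,0]]}}

```text
t: 12.1
eef_pos: [0.441, -0.0737, 0.19]
orientation: [[-0.128, -0.991, -0.028], [-0.992, 0.128, -0.014], [0.018, 0.026, -0.999]]
force: [0.2, 0.5, 0.6]
opening: 0.0873
```

```bash
python3 plan.py .433 -.075 .028
```

```text
t 12.1 tcp [ 0.441  -0.0737  0.19  ] grasp [ 0.4365 -0.076   0.0308] tilt [-0.028 -0.014] yaw left 0.004 open 0.0873 F [0.2 0.5 0.6]
d world mm [-3.5  1.  -2.8] tool units of 25mm [-0.02  0.14  0.11]
[-0.02, 0.14, 0.11] 0.04
```

Emit:
{"api": "move_arm", "payload": {"increments": [[1,0,0.14,0.05,0],[1,0,0,0,0],[-1,0,0,0,0],[-1,0,0,0,0],[-1,0,0,0,0]]}}

```text
t: 12.6
eef_pos: [0.4388, -0.0728, 0.1906]
orientation: [[-0.128, -0.992, -0.024], [-0.992, 0.128, -0.014], [0.017, 0.022, -1.0]]
force: [0.7, -0.5, -0.4]
opening: 0.0692
```

Emit:
{"api": "move_arm", "payload": {"increments": [[-1,0,0,0,0],[-1,0,0,0,0],[-1,0,0,0,0],[-1,0,0,0,0],[-1,0,0,0,0]]}}

```text
t: 13.1
eef_pos: [0.4388, -0.0729, 0.1911]
orientation: [[-0.128, -0.992, -0.024], [-0.992, 0.128, -0.013], [0.016, 0.022, -1.0]]
force: [-1.6, 0.2, 1.6]
opening: 0.0291
```

```bash
python3 plan.py .433 -.075 .028|head -2
```

```text
t 13.1 tcp [ 0.4388 -0.0729  0.1911] grasp [ 0.4351 -0.075   0.0319] tilt [-0.024 -0.013] yaw left 0.004 open 0.0291 F [-1.6  0.2  1.6]
d world mm [-2.1  0.  -3.9] tool units of 25mm [0.01 0.08 0.16]
```

Emit:
{"api": "move_arm", "payload": {"increments": [[-1,0,0,0,0],[-1,0,0,-0.3,0],[-1,0,0,-0.8,0],[-1,0,0,-0.9,0],[-1,0,0,-0.9,0]]}}

```text
t: 13.6
eef_pos: [0.4388, -0.0723, 0.2636]
orientation: [[-0.128, -0.991, -0.033], [-0.992, 0.129, -0.015], [0.019, 0.03, -0.999]]
force: [0.7, 0.4, -1.9]
opening: 0.0275
```

Emit:
{"api": "move_arm", "payload": {"increments": [[-1,-0.3,-0.2,-0.9,0],[-1,-0.6,-0.4,-0.5,0],[-1,-0.8,-0.6,-0.2,0]]}}

```text
t: 13.9
eef_pos: [0.4741, -0.034, 0.3074]
orientation: [[-0.131, -0.991, -0.029], [-0.991, 0.131, -0.014], [0.017, 0.027, -0.999]]
force: [1.1, 0.1, -2.0]
opening: 0.0274
```

```bash
python3 plan.py .629 .1695 .14
```

```text
t 13.9 tcp [ 0.4741 -0.034   0.3074] grasp [ 0.4695 -0.0362  0.1482] tilt [-0.029 -0.014] yaw left 0.001 open 0.0274 F [ 1.1  0.1 -2. ]
d world mm [159.5 205.7  -8.2] tool units of 25mm [-9.   -5.25  0.03]
[-0.9, -0.52, 0.03] 0.0
[-0.9, -0.52, 0.03] 0.0
[-0.9, -0.52, 0.03] 0.0
[-0.9, -0.52, 0.03] 0.0
[-0.9, -0.52, 0.03] 0.0
[-0.9, -0.52, 0.03] 0.0
[-0.9, -0.52, 0.03] 0.0
[-0.9, -0.52, 0.03] 0.0
[-0.9, -0.52, 0.03] 0.0
[-0.9, -0.52, 0.03] 0.0
```

Emit:
{"api": "move_arm", "payload": {"increments": [[-1,-0.9,-0.5,0,0],[-1,-0.9,-0.5,0,0],[-1,-0.9,-0.5,0,0],[-1,-0.9,-0.5,0,0],[-1,-0.9,-0.5,0,0]]}}

```text
t: 14.4
eef_pos: [0.5527, 0.0727, 0.308]
orientation: [[-0.132, -0.991, -0.026], [-0.991, 0.133, -0.012], [0.015, 0.024, -1.0]]
force: [-0.1, 0.6, -0.9]
opening: 0.0277
```

Emit:
{"api": "move_arm", "payload": {"increments": [[-1,-0.9,-0.5,0,0],[-1,-0.9,-0.5,0,0],[-1,-0.7,-0.5,0,0],[-1,-0.4,-0.3,0,0],[-1,0,0,0,0]]}}

```text
t: 14.9
eef_pos: [0.6093, 0.1435, 0.306]
orientation: [[-0.131, -0.991, -0.028], [-0.991, 0.131, -0.012], [0.016, 0.026, -1.0]]
force: [-0.6, 0.8, -1.6]
opening: 0.0276
```

```bash
python3 plan.py .629 .1695 .062;  python3 -c "
from h import *
im=cams.read_camera('wrist')[:,:,::-1]; cv2.imwrite('pics/w6.png',im); print(proj('wrist',[[.629,.1695,.024],[.617,.085,.024]])) "
```

```text
t 14.9 tcp [0.6093 0.1435 0.306 ] grasp [0.6048 0.1416 0.1468] tilt [-0.028 -0.012] yaw left 0.001 open 0.0276 F [-0.6  0.8 -1.6]
d world mm [ 24.2  27.9 -84.8] tool units of 25mm [-1.29 -0.9   3.35]
[-0.31, -0.2, 0.85] 0.0
[-0.31, -0.2, 0.85] 0.0
[-0.31, -0.2, 0.85] 0.0
[-0.31, -0.2, 0.85] 0.0
[[254.08687842 246.89220097]
 [252.92179011 143.69948694]]
```

View pics/w6.png

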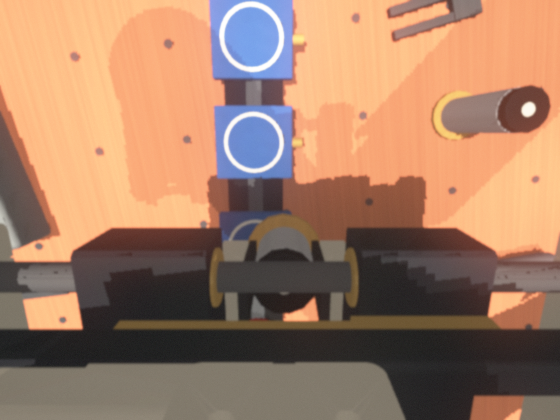

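The wrist view shows ring 2 at (254,143), where my model predicted it, so the ring positions hold.

Emit:
{"api": "move_arm", "payload": {"increments": [[-1,-0.6,-0.45,0.2,0],[-1,-0.5,-0.4,0.5,0],[-1,0,0,0.8,0],[-1,0,0,0.7,0],[-1,0,0,0.3,0]]}}

```text
t: 15.45
eef_pos: [0.6308, 0.1648, 0.241]
orientation: [[-0.134, -0.991, -0.028], [-0.991, 0.134, -0.011], [0.015, 0.027, -1.0]]
force: [-0.1, 0.2, -0.6]
opening: 0.0277
```

```bash
python3 plan.py .6295 .1695 .06
```

```text
t 15.45 tcp [0.6308 0.1648 0.241 ] grasp [0.6263 0.163  0.0818] tilt [-0.028 -0.011] yaw left -0.002 open 0.0277 F [-0.1  0.2 -0.6]
d world mm [  3.2   6.5 -21.8] tool units of 25mm [-0.29 -0.12  0.87]
[-0.27, -0.09, 0.87] -0.02
```

Emit:
{"api": "move_arm", "payload": {"increments": [[-1,-0.27,-0.12,0.3,0],[-1,0,0,0.3,0],[-1,0,0,0.15,0],[-1,0,0,0.0,0]]}}

```text
t: 15.85
eef_pos: [0.6341, 0.1707, 0.2199]
orientation: [[-0.134, -0.991, -0.03], [-0.991, 0.135, -0.012], [0.016, 0.028, -0.999]]
force: [0.2, 0.6, -1.4]
opening: 0.0275
```

```bash
python3 plan.py .6295 .1695 .0559
```

```text
t 15.85 tcp [0.6341 0.1707 0.2199] grasp [0.6293 0.1688 0.0607] tilt [-0.03  -0.012] yaw left -0.002 open 0.0275 F [ 0.2  0.6 -1.4]
d world mm [ 0.2  0.7 -4.8] tool units of 25mm [-0.03 -0.01  0.19]
[-0.03, -0.0, 0.19] -0.02
```

Emit:
{"api": "move_arm", "payload": {"increments": [[-1,-0.03,0,0.08,0],[-1,0,0,0.03,0],[-1,0,0,0,0]]}}

```text
t: 16.15
eef_pos: [0.6345, 0.1716, 0.2182]
orientation: [[-0.134, -0.991, -0.028], [-0.991, 0.134, -0.011], [0.015, 0.027, -1.0]]
force: [0.7, -0.6, -1.5]
opening: 0.0278
```

Emit:
{"api": "move_arm", "payload": {"increments": [[-1,0,0,0.05,0]]}}

```text
t: 16.25
eef_pos: [0.6346, 0.1716, 0.2175]
orientation: [[-0.134, -0.991, -0.028], [-0.991, 0.134, -0.011], [0.015, 0.026, -1.0]]
force: [0.2, 0.2, -2.5]
opening: 0.0273
```

Emit:
{"api": "move_arm", "payload": {"increments": [[-1,0,0,0.05,0]]}}

```text
t: 16.35
eef_pos: [0.6346, 0.1716, 0.2164]
orientation: [[-0.134, -0.991, -0.027], [-0.991, 0.134, -0.011], [0.014, 0.025, -1.0]]
force: [0.1, -0.4, -1.3]
opening: 0.0275
```

Emit:
{"api": "move_arm", "payload": {"increments": [[-1,0,0,0.04,0]]}}

```text
t: 16.45
eef_pos: [0.6346, 0.1716, 0.2155]
orientation: [[-0.134, -0.991, -0.027], [-0.991, 0.134, -0.011], [0.014, 0.025, -1.0]]
force: [-0.2, 0.6, -1.1]
opening: 0.0274
```

Emit:
{"api": "move_arm", "payload": {"increments": [[-1,0,0,0.04,0]]}}

```text
t: 16.55
eef_pos: [0.6346, 0.1717, 0.2151]
orientation: [[-0.134, -0.991, -0.027], [-0.991, 0.134, -0.011], [0.014, 0.025, -1.0]]
force: [-5.0, -0.2, 10.1]
opening: 0.0276
```

Emit:
{"api": "move_arm", "payload": {"increments": [[-1,0,0,0,0],[0,0,0,0,0],[0.5,0,0,0,0],[0.5,0,0,0,0],[0.5,0,0,0,0]]}}

```text
t: 17.05
eef_pos: [0.6349, 0.1718, 0.2157]
orientation: [[-0.133, -0.991, -0.025], [-0.991, 0.134, -0.01], [0.014, 0.024, -1.0]]
force: [0.5, -0.4, -0.1]
opening: 0.0542
```

Emit:
{"api": "move_arm", "payload": {"increments": [[0.5,0,0,-0.2,0],[0.5,0,0,-0.6,0],[0.5,0,0,-0.9,0],[0.8,0,0,-0.9,0],[1,0,0,-0.9,0]]}}

```text
t: 17.55
eef_pos: [0.6366, 0.1723, 0.306]
orientation: [[-0.134, -0.991, -0.03], [-0.991, 0.134, -0.013], [0.017, 0.028, -0.999]]
force: [-0.2, -0.5, 0.6]
opening: 0.0765
```

Emit:
{"api": "move_arm", "payload": {"increments": [[1,0,0,-0.9,0],[1,0,0.3,-0.8,0],[1,0.2,0.7,-0.3,0]]}}

```text
t: 17.85
eef_pos: [0.614, 0.1714, 0.3654]
orientation: [[-0.134, -0.991, -0.023], [-0.991, 0.134, -0.011], [0.014, 0.021, -1.0]]
force: [-0.8, -0.1, 0.9]
opening: 0.0875
```

```bash
python3 plan.py .4475 .0855 .2; python3 -c "
from h import *
im=cams.read_camera('top')[:,:,::-1]; cv2.imwrite('pics/t7.png',cv2.resize(im[165:305,70:470],None,fx=2,fy=2)); "
```

```text
t 17.85 tcp [0.614  0.1714 0.3654] grasp [0.6103 0.1697 0.2062] tilt [-0.023 -0.011] yaw left -0.002 open 0.0875 F [-0.8 -0.1  0.9]
d world mm [-162.8  -84.2   -6.2] tool units of 25mm [4.2  6.   0.43]
[0.53, 0.75, 0.03] -0.0
[0.53, 0.75, 0.03] -0.0
[0.53, 0.75, 0.03] -0.0
[0.53, 0.75, 0.03] -0.0
[0.53, 0.75, 0.03] -0.0
[0.53, 0.75, 0.03] -0.0
[0.53, 0.75, 0.03] -0.0
[0.53, 0.75, 0.03] -0.0
```

View pics/t7.png

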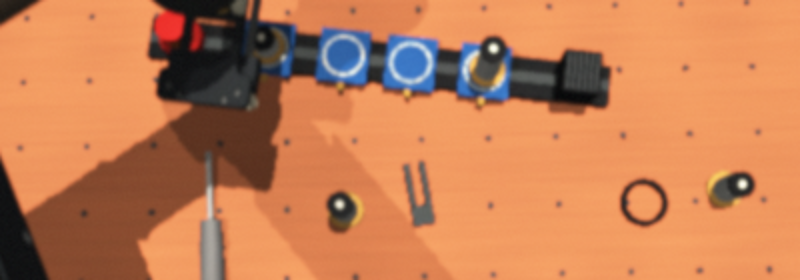

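Both placed posts are standing, on the first carrier at (267,42) and the fourth at (487,62). Next is the 85 mm post.

Emit:
{"api": "move_arm", "payload": {"increments": [[1,0.53,0.75,0,0],[1,0.53,0.75,0,0],[1,0.53,0.75,0,0],[1,0.53,0.75,0,0],[1,0.53,0.75,0,0]]}}

```text
t: 18.4
eef_pos: [0.5071, 0.1164, 0.3761]
orientation: [[-0.132, -0.991, -0.016], [-0.991, 0.133, -0.006], [0.008, 0.015, -1.0]]
force: [0.5, -1.1, 1.0]
opening: 0.0875
```

Emit:
{"api": "move_arm", "payload": {"increments": [[1,0.53,0.75,0.1,0],[1,0.5,0.65,0.3,0],[1,0.2,0.3,0.5,0],[1,0,0,0.5,0]]}}

```text
t: 18.8
eef_pos: [0.4567, 0.0889, 0.3479]
orientation: [[-0.132, -0.991, -0.007], [-0.991, 0.132, -0.001], [0.002, 0.006, -1.0]]
force: [-0.3, 0.2, 0.1]
opening: 0.0878
```

```bash
python3 plan.py .4475 .0855 .048; python3 -c "
from h import *
im=cams.read_camera('wrist')[:,:,::-1]; cv2.imwrite('pics/w8.png',im); print(proj('wrist',[.4475,.0855,.085])) "
```

```text
t 18.8 tcp [0.4567 0.0889 0.3479] grasp [0.4556 0.0887 0.1886] tilt [-0.007 -0.001] yaw left 0.0 open 0.0878 F [-0.3  0.2  0.1]
d world mm [  -8.1   -3.2 -140.6] tool units of 25mm [0.16 0.27 5.62]
[0.02, 0.04, 0.8] 0.0
[0.02, 0.04, 0.8] 0.0
[0.02, 0.04, 0.8] 0.0
[0.02, 0.04, 0.8] 0.0
[0.02, 0.04, 0.8] 0.0
[0.02, 0.04, 0.8] 0.0
[0.02, 0.04, 0.8] 0.0
[[291.10854954 209.90545114]]
```

View pics/w8.png

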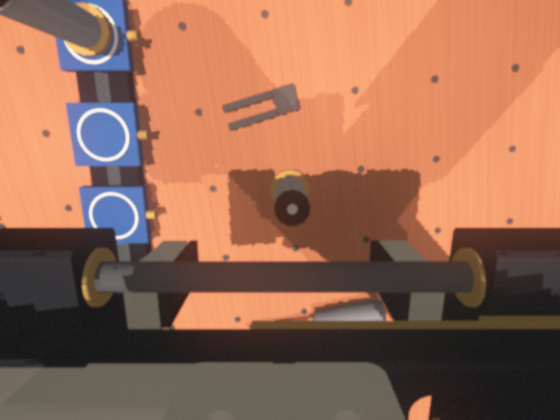

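Emit:
{"api": "move_arm", "payload": {"increments": [[1,0.12,0.25,0.6,0],[1,0,0,0.85,0],[1,0,0,0.85,0],[1,0,0,0.85,0],[1,0,0,0.7,0]]}}

```text
t: 19.35
eef_pos: [0.4537, 0.0891, 0.2506]
orientation: [[-0.131, -0.991, -0.001], [-0.991, 0.131, 0.001], [-0.001, 0.001, -1.0]]
force: [0.2, -0.8, -0.0]
opening: 0.0873
```

```bash
python3 plan.py .4475 .0855 .048
```

```text
t 19.35 tcp [0.4537 0.0891 0.2506] grasp [0.4535 0.0893 0.0913] tilt [-0.001  0.001] yaw left 0.002 open 0.0873 F [ 0.2 -0.8 -0. ]
d world mm [ -6.   -3.8 -43.3] tool units of 25mm [0.19 0.21 1.73]
[0.09, 0.11, 0.87] 0.01
[0.09, 0.11, 0.87] 0.01
```

Emit:
{"api": "move_arm", "payload": {"increments": [[1,0.15,0.2,0.5,0],[1,0,0.05,0.6,0],[1,0,0,0.3,0],[1,0,0,0.1,0],[1,0,0,0,0]]}}

```text
t: 19.85
eef_pos: [0.4499, 0.088, 0.21]
orientation: [[-0.129, -0.992, -0.004], [-0.992, 0.129, -0.001], [0.002, 0.004, -1.0]]
force: [-0.1, -0.1, -1.2]
opening: 0.0878
```

```bash
python3 plan.py .4475 .0855 .048
```

```text
t 19.85 tcp [0.4499 0.088  0.21  ] grasp [0.4493 0.0877 0.0507] tilt [-0.004 -0.001] yaw left 0.003 open 0.0878 F [-0.1 -0.1 -1.2]
d world mm [-1.8 -2.2 -2.7] tool units of 25mm [0.1  0.06 0.11]
[0.1, 0.06, 0.11] 0.03
```

Emit:
{"api": "move_arm", "payload": {"increments": [[1,0.1,0.08,0.05,0],[1,0,0,0,0],[-1,0,0,0,0],[-1,0,0,0,0],[-1,0,0,0,0]]}}

```text
t: 20.35
eef_pos: [0.4486, 0.0862, 0.2108]
orientation: [[-0.129, -0.992, -0.0], [-0.992, 0.129, 0.001], [-0.001, 0.0, -1.0]]
force: [0.1, 0.7, 0.0]
opening: 0.0692
```

Emit:
{"api": "move_arm", "payload": {"increments": [[-1,0,0,0,0],[-1,0,0,0,0],[-1,0,0,0,0],[-1,0,0,0,0],[-1,0,0,0,0]]}}

```text
t: 20.85
eef_pos: [0.4486, 0.0862, 0.2111]
orientation: [[-0.129, -0.992, 0.0], [-0.992, 0.129, 0.001], [-0.001, -0.0, -1.0]]
force: [-0.6, 0.5, -0.5]
opening: 0.0293
```

Emit:
{"api": "move_arm", "payload": {"increments": [[-1,0,0,0,0],[-1,0,0,0,0]]}}

```text
t: 21.05
eef_pos: [0.4486, 0.0862, 0.2111]
orientation: [[-0.129, -0.992, 0.0], [-0.992, 0.129, 0.001], [-0.001, -0.0, -1.0]]
force: [-0.1, 0.8, 0.3]
opening: 0.0278
```

```bash
python3 plan.py .607 .0105 .165
```

```text
t 21.05 tcp [0.4486 0.0862 0.2111] grasp [0.4486 0.0864 0.0518] tilt [0.    0.001] yaw left 0.003 open 0.0278 F [-0.1  0.8  0.3]
d world mm [158.4 -75.9 113.2] tool units of 25mm [ 2.19 -6.67 -4.53]
[0.27, -0.83, -0.57] 0.0
[0.27, -0.83, -0.57] 0.0
[0.27, -0.83, -0.57] 0.0
[0.27, -0.83, -0.57] 0.0
[0.27, -0.83, -0.57] 0.0
[0.27, -0.83, -0.57] 0.0
[0.27, -0.83, -0.57] 0.0
[0.27, -0.84, -0.57] 0.0
```

Emit:
{"api": "move_arm", "payload": {"increments": [[-1,0,0,-0.3,0],[-1,0,0,-0.7,0],[-1,0,-0.2,-0.9,0],[-1,0.1,-0.5,-0.9,0],[-1,0.25,-0.8,-0.5,0]]}}

```text
t: 21.55
eef_pos: [0.4823, 0.0717, 0.2953]
orientation: [[-0.128, -0.992, -0.007], [-0.992, 0.128, -0.003], [0.004, 0.007, -1.0]]
force: [1.2, -0.1, -2.7]
opening: 0.0275
```

Emit:
{"api": "move_arm", "payload": {"increments": [[-1,0.3,-0.8,-0.3,0],[-1,0.3,-0.8,0,0],[-1,0.3,-0.8,0,0],[-1,0.3,-0.8,0,0],[-1,0.3,-0.7,0,0]]}}

```text
t: 22.05
eef_pos: [0.5772, 0.02, 0.3076]
orientation: [[-0.127, -0.992, -0.003], [-0.992, 0.127, -0.0], [0.001, 0.003, -1.0]]
force: [-0.3, 0.5, -2.2]
opening: 0.0276
```

```bash
python3 plan.py .607 .0105 .082
```

```text
t 22.05 tcp [0.5772 0.02   0.3076] grasp [0.5766 0.02   0.1483] tilt [-0.003 -0.   ] yaw left 0.005 open 0.0276 F [-0.3  0.5 -2.2]
d world mm [ 30.4  -9.5 -66.3] tool units of 25mm [ 0.22 -1.26  2.65]
[0.07, -0.42, 0.88] 0.02
[0.07, -0.42, 0.88] 0.02
[0.07, -0.42, 0.88] 0.02
```

Emit:
{"api": "move_arm", "payload": {"increments": [[-1,0.1,-0.6,0.1,0],[-1,0.05,-0.35,0.5,0],[-1,0,0,0.7,0],[-1,0,0,0.6,0],[-1,0,0,0.2,0]]}}

```text
t: 22.55
eef_pos: [0.6015, 0.0113, 0.2521]
orientation: [[-0.13, -0.991, -0.005], [-0.991, 0.13, 0.0], [0.001, 0.005, -1.0]]
force: [-0.3, 0.9, -2.8]
opening: 0.0278
```

```bash
python3 plan.py .607 .0105 .0758; python3 -c "
from h import *
im=cams.read_camera('wrist')[:,:,::-1]; cv2.imwrite('pics/w9.png',im)"
```

```text
t 22.55 tcp [0.6015 0.0113 0.2521] grasp [0.6007 0.0114 0.0928] tilt [-0.005  0.   ] yaw left 0.002 open 0.0278 F [-0.3  0.9 -2.8]
d world mm [  6.3  -0.9 -17. ] tool units of 25mm [ 0.   -0.26  0.68]
[0.0, -0.25, 0.68] 0.02
```

View pics/w9.png

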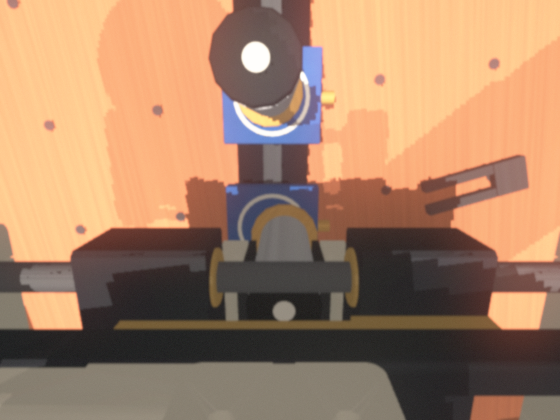

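Emit:
{"api": "move_arm", "payload": {"increments": [[-1,0,-0.26,0.2,0],[-1,0,0,0.2,0],[-1,0,0,0.1,0],[-1,0,0,0,0]]}}

```text
t: 23.0
eef_pos: [0.6085, 0.011, 0.2393]
orientation: [[-0.129, -0.992, -0.005], [-0.992, 0.129, 0.0], [0.001, 0.005, -1.0]]
force: [-0.5, 0.2, -2.1]
opening: 0.0278
```

```bash
python3 plan.py .607 .0105 .0758
```

```text
t 23.0 tcp [0.6085 0.011  0.2393] grasp [0.6077 0.011  0.08  ] tilt [-0.005  0.   ] yaw left 0.003 open 0.0278 F [-0.5  0.2 -2.1]
d world mm [-0.7 -0.5 -4.2] tool units of 25mm [0.02 0.03 0.17]
[0.02, 0.03, 0.17] 0.03
```

Emit:
{"api": "move_arm", "payload": {"increments": [[-1,0.02,0.02,0.06,0],[-1,0,0,0.04,0]]}}

```text
t: 23.2
eef_pos: [0.608, 0.0106, 0.2374]
orientation: [[-0.129, -0.992, -0.004], [-0.992, 0.129, 0.0], [0.0, 0.004, -1.0]]
force: [0.0, 0.9, -2.3]
opening: 0.0276
```

Emit:
{"api": "move_arm", "payload": {"increments": [[-1,0,0,0.04,0]]}}

```text
t: 23.3
eef_pos: [0.608, 0.0106, 0.2366]
orientation: [[-0.129, -0.992, -0.003], [-0.992, 0.129, 0.0], [-0.0, 0.003, -1.0]]
force: [0.5, -0.8, -1.7]
opening: 0.0278
```

Emit:
{"api": "move_arm", "payload": {"increments": [[-1,0,0,0.04,0]]}}

```text
t: 23.4
eef_pos: [0.608, 0.0107, 0.2357]
orientation: [[-0.129, -0.992, -0.003], [-0.992, 0.129, 0.001], [-0.0, 0.003, -1.0]]
force: [-0.7, 0.1, -2.0]
opening: 0.0278
```

Emit:
{"api": "move_arm", "payload": {"increments": [[-1,0,0,0.03,0]]}}

```text
t: 23.5
eef_pos: [0.608, 0.0106, 0.2351]
orientation: [[-0.129, -0.992, -0.003], [-0.992, 0.129, 0.001], [-0.0, 0.003, -1.0]]
force: [-2.9, 0.1, 6.0]
opening: 0.0281
```

Emit:
{"api": "move_arm", "payload": {"increments": [[-1,0,0,0.03,0]]}}

```text
t: 23.6
eef_pos: [0.608, 0.0107, 0.2351]
orientation: [[-0.129, -0.992, -0.002], [-0.992, 0.129, 0.0], [-0.0, 0.002, -1.0]]
force: [-4.6, 1.3, 9.4]
opening: 0.0279
```

Contact made gently. I'll release, retreat and go for the 65 mm post.

Emit:
{"api": "move_arm", "payload": {"increments": [[-1,0,0,0,0],[0,0,0,0,0],[0.5,0,0,0,0],[0.5,0,0,0,0],[0.5,0,0,0,0]]}}

```text
t: 24.1
eef_pos: [0.6087, 0.0108, 0.236]
orientation: [[-0.128, -0.992, 0.0], [-0.992, 0.128, 0.001], [-0.001, 0.0, -1.0]]
force: [-0.4, -0.1, -0.1]
opening: 0.0542
```

Emit:
{"api": "move_arm", "payload": {"increments": [[0.5,0,0,-0.2,0],[0.5,0,0,-0.6,0],[0.5,0,0,-0.9,0],[0.8,0,0,-0.9,0],[1,0,0,-0.9,0]]}}

```text
t: 24.6
eef_pos: [0.6078, 0.0104, 0.3237]
orientation: [[-0.129, -0.992, -0.007], [-0.992, 0.129, -0.001], [0.002, 0.007, -1.0]]
force: [1.1, 1.0, -0.1]
opening: 0.0767
```

Emit:
{"api": "move_arm", "payload": {"increments": [[1,0,0,-0.9,0],[1,0,0.3,-0.6,0],[1,0.2,0.7,0,0]]}}

```text
t: 24.9
eef_pos: [0.5837, 0.009, 0.367]
orientation: [[-0.129, -0.992, -0.001], [-0.992, 0.129, -0.0], [0.001, 0.001, -1.0]]
force: [-0.2, -0.0, -0.3]
opening: 0.0875
```

```bash
python3 plan.py .4615 -.332 .2
```

```text
t 24.9 tcp [0.5837 0.009  0.367 ] grasp [0.5835 0.0089 0.2077] tilt [-0.001 -0.   ] yaw left 0.004 open 0.0875 F [-0.2 -0.  -0.3]
d world mm [-122.  -340.9   -7.7] tool units of 25mm [14.15  3.09  0.32]
[0.88, 0.19, 0.02] 0.0
[0.88, 0.19, 0.02] 0.0
[0.88, 0.19, 0.02] 0.0
[0.88, 0.19, 0.02] 0.0
[0.88, 0.19, 0.02] 0.0
[0.88, 0.19, 0.02] 0.0
[0.88, 0.19, 0.02] 0.0
[0.88, 0.19, 0.02] 0.0
[0.88, 0.19, 0.02] 0.0
[0.88, 0.19, 0.02] 0.0
[0.88, 0.19, 0.02] 0.0
[0.88, 0.19, 0.02] 0.0
[0.88, 0.19, 0.02] 0.0
[0.89, 0.19, 0.02] 0.0
[0.89, 0.19, 0.02] 0.0
[0.89, 0.19, 0.02] 0.0
```

Emit:
{"api": "move_arm", "payload": {"increments": [[1,0.85,0.2,0,0],[1,0.9,0.2,0,0],[1,0.9,0.2,0,0],[1,0.9,0.2,0,0],[1,0.9,0.2,0,0]]}}

```text
t: 25.4
eef_pos: [0.5394, -0.0989, 0.369]
orientation: [[-0.125, -0.992, 0.001], [-0.992, 0.125, 0.001], [-0.002, -0.001, -1.0]]
force: [0.6, 0.5, -0.2]
opening: 0.0877
```

Emit:
{"api": "move_arm", "payload": {"increments": [[1,0.9,0.2,0,0],[1,0.9,0.2,0,0],[1,0.9,0.2,0,0],[1,0.9,0.2,0,0],[1,0.9,0.2,0,0]]}}

```text
t: 25.9
eef_pos: [0.4953, -0.2108, 0.3694]
orientation: [[-0.124, -0.992, 0.0], [-0.992, 0.124, 0.002], [-0.002, -0.0, -1.0]]
force: [0.6, -1.0, 1.0]
opening: 0.0878
```

```bash
python3 plan.py .4615 -.332 .18
```

```text
t 25.9 tcp [ 0.4953 -0.2108  0.3694] grasp [ 0.4954 -0.2104  0.2101] tilt [0.    0.002] yaw left 0.008 open 0.0878 F [ 0.6 -1.   1. ]
d world mm [ -33.9 -121.6  -30.1] tool units of 25mm [5.   0.74 1.19]
[0.83, 0.12, 0.2] 0.01
[0.83, 0.12, 0.2] 0.01
[0.83, 0.12, 0.2] 0.01
[0.83, 0.12, 0.2] 0.01
[0.83, 0.12, 0.2] 0.01
[0.83, 0.12, 0.2] 0.01
```

Emit:
{"api": "move_arm", "payload": {"increments": [[1,0.85,0.12,0.2,0],[1,0.85,0.12,0.2,0],[1,0.85,0.12,0.2,0],[1,0.85,0.12,0.2,0],[1,0.7,0.12,0.2,0]]}}

```text
t: 26.4
eef_pos: [0.4632, -0.3136, 0.3448]
orientation: [[-0.125, -0.992, 0.002], [-0.992, 0.125, 0.003], [-0.003, -0.002, -1.0]]
force: [0.5, 0.2, 0.0]
opening: 0.0876
```

Emit:
{"api": "move_arm", "payload": {"increments": [[1,0.4,0.1,0.1,0],[1,0,0,0,0]]}}

```text
t: 26.6
eef_pos: [0.4576, -0.3246, 0.3415]
orientation: [[-0.127, -0.992, 0.0], [-0.992, 0.127, 0.004], [-0.004, 0.0, -1.0]]
force: [-0.2, -0.1, -0.1]
opening: 0.0874
```

```bash
python3 plan.py .4615 -.332 .04; python3 -c "
from h import *
im=cams.read_camera('wrist')[:,:,::-1]; cv2.imwrite('pics/w10.png',im); print(proj('wrist',[.4615,-.332,.065])) "
```

```text
t 26.6 tcp [ 0.4576 -0.3246  0.3415] grasp [ 0.4577 -0.324   0.1822] tilt [0.    0.004] yaw left 0.005 open 0.0874 F [-0.2 -0.1 -0.1]
d world mm [   3.8   -8.  -142.2] tool units of 25mm [ 0.32 -0.19  5.69]
[0.04, -0.03, 0.81] 0.01
[0.04, -0.03, 0.81] 0.01
[0.04, -0.03, 0.81] 0.01
[0.04, -0.03, 0.81] 0.01
[0.04, -0.03, 0.81] 0.01
[0.04, -0.03, 0.81] 0.01
[0.04, -0.03, 0.81] 0.01
[[277.07605411 199.48851155]]
```

View pics/w10.png

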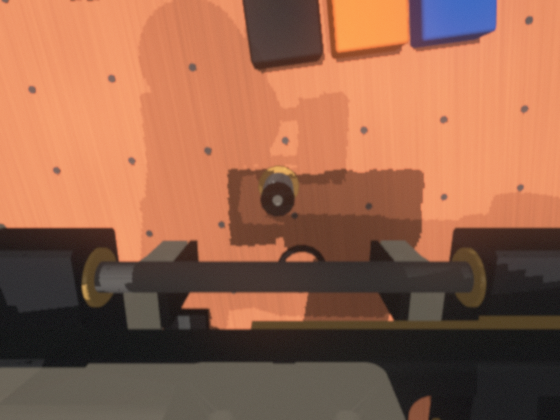

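Emit:
{"api": "move_arm", "payload": {"increments": [[1,0.28,-0.18,0.6,0],[1,0,0,0.85,0],[1,0,0,0.85,0],[1,0,0,0.85,0],[1,0,0,0.7,0]]}}

```text
t: 27.15
eef_pos: [0.4645, -0.33, 0.2439]
orientation: [[-0.124, -0.992, 0.008], [-0.992, 0.124, 0.001], [-0.002, -0.008, -1.0]]
force: [-1.3, -0.1, -0.1]
opening: 0.0875
```

```bash
python3 plan.py .4615 -.332 .04
```

```text
t 27.15 tcp [ 0.4645 -0.33    0.2439] grasp [ 0.4658 -0.3298  0.0846] tilt [0.008 0.001] yaw left 0.009 open 0.0875 F [-1.3 -0.1 -0.1]
d world mm [ -4.3  -2.2 -44.6] tool units of 25mm [0.11 0.18 1.78]
[0.06, 0.08, 0.89] 0.04
[0.06, 0.08, 0.89] 0.04
```

Emit:
{"api": "move_arm", "payload": {"increments": [[1,0.1,0.14,0.6,0.05],[1,0,0,0.6,0],[1,0,0,0.3,0],[1,0,0,0.1,0],[1,0,0,0,0]]}}

```text
t: 27.65
eef_pos: [0.4615, -0.3295, 0.1974]
orientation: [[-0.125, -0.992, 0.003], [-0.992, 0.125, 0.003], [-0.004, -0.003, -1.0]]
force: [0.0, -0.7, 0.3]
opening: 0.0878
```

```bash
python3 plan.py .4615 -.332 .04
```

```text
t 27.65 tcp [ 0.4615 -0.3295  0.1974] grasp [ 0.462  -0.329   0.0381] tilt [0.003 0.003] yaw left 0.007 open 0.0878 F [ 0.  -0.7  0.3]
d world mm [-0.5 -3.   1.9] tool units of 25mm [ 0.12  0.   -0.08]
[0.12, 0.0, -0.08] 0.07
```

Emit:
{"api": "move_arm", "payload": {"increments": [[1,0.12,0,-0.05,0.05],[1,0,0,0,0],[-1,0,0,0,0],[-1,0,0,0,0],[-1,0,0,0,0]]}}

```text
t: 28.15
eef_pos: [0.4622, -0.333, 0.2013]
orientation: [[-0.13, -0.991, 0.008], [-0.991, 0.13, 0.002], [-0.003, -0.007, -1.0]]
force: [-0.3, 0.0, -0.7]
opening: 0.0691
```

Emit:
{"api": "move_arm", "payload": {"increments": [[-1,0,0,0,0],[-1,0,0,0,0],[-1,0,0,0,0],[-1,0,0,0,0],[-1,0,0,0,0]]}}

```text
t: 28.65
eef_pos: [0.4621, -0.333, 0.2016]
orientation: [[-0.13, -0.991, 0.008], [-0.991, 0.13, 0.002], [-0.003, -0.007, -1.0]]
force: [-2.0, -0.4, 1.2]
opening: 0.0289
```

Emit:
{"api": "move_arm", "payload": {"increments": [[-1,0,0,0,0],[-1,0,0,0,0]]}}

```text
t: 28.85
eef_pos: [0.4619, -0.333, 0.2017]
orientation: [[-0.13, -0.991, 0.007], [-0.991, 0.13, 0.002], [-0.003, -0.007, -1.0]]
force: [0.0, 0.3, 0.5]
opening: 0.0277
```

```bash
python3 plan.py .617 .085 .2
```

```text
t 28.85 tcp [ 0.4619 -0.333   0.2017] grasp [ 0.463  -0.3327  0.0424] tilt [0.007 0.002] yaw left 0.002 open 0.0277 F [0.  0.3 0.5]
d world mm [154.  417.7 157.6] tool units of 25mm [-17.39  -3.97  -6.23]
[-0.91, -0.21, -0.33] 0.0
[-0.91, -0.21, -0.33] 0.0
[-0.91, -0.21, -0.33] 0.0
[-0.91, -0.21, -0.33] 0.0
[-0.91, -0.21, -0.33] 0.0
[-0.91, -0.21, -0.33] 0.0
[-0.91, -0.21, -0.33] 0.0
[-0.91, -0.21, -0.33] 0.0
[-0.91, -0.21, -0.33] 0.0
[-0.91, -0.21, -0.33] 0.0
[-0.91, -0.21, -0.33] 0.0
[-0.91, -0.21, -0.33] 0.0
[-0.91, -0.21, -0.33] 0.0
[-0.91, -0.21, -0.33] 0.0
[-0.91, -0.21, -0.33] 0.0
[-0.91, -0.21, -0.33] 0.0
[-0.91, -0.21, -0.33] 0.0
[-0.91, -0.21, -0.33] 0.0
[-0.91, -0.21, -0.33] 0.0
```

Emit:
{"api": "move_arm", "payload": {"increments": [[-1,0,0,-0.3,0],[-1,0,0,-0.8,0],[-1,0,0,-0.95,0],[-1,0,0,-0.95,0],[-1,-0.2,0,-0.95,0]]}}

```text
t: 29.35
eef_pos: [0.4601, -0.3277, 0.2998]
orientation: [[-0.132, -0.991, -0.003], [-0.991, 0.132, 0.006], [-0.006, 0.003, -1.0]]
force: [0.7, 0.6, -2.2]
opening: 0.0276
```

Emit:
{"api": "move_arm", "payload": {"increments": [[-1,-0.4,0,-0.95,0],[-1,-0.7,0,-0.6,0],[-1,-0.95,0,-0.2,0],[-1,-0.95,0,0,0],[-1,-0.95,0,0,0]]}}

```text
t: 29.85
eef_pos: [0.473, -0.2288, 0.3513]
orientation: [[-0.136, -0.991, 0.004], [-0.991, 0.136, 0.005], [-0.006, -0.004, -1.0]]
force: [0.2, 1.4, -2.8]
opening: 0.0277
```

Emit:
{"api": "move_arm", "payload": {"increments": [[-1,-0.95,0,0,0],[-1,-0.95,0,0,0],[-1,-0.95,0,0,0],[-1,-0.95,0,0,0],[-1,-0.95,0,0,0]]}}

```text
t: 30.35
eef_pos: [0.4879, -0.1062, 0.3538]
orientation: [[-0.137, -0.99, 0.006], [-0.99, 0.137, 0.007], [-0.007, -0.005, -1.0]]
force: [0.5, 0.2, -2.9]
opening: 0.0275
```

```bash
python3 plan.py .617 .085 .19|head -3
```

```text
t 30.35 tcp [ 0.4879 -0.1062  0.3538] grasp [ 0.4888 -0.1052  0.1945] tilt [0.006 0.007] yaw left -0.005 open 0.0275 F [ 0.5  0.2 -2.9]
d world mm [128.2 190.2  -4.5] tool units of 25mm [-8.24 -4.03  0.26]
[-0.92, -0.45, 0.02] -0.01
```

Emit:
{"api": "move_arm", "payload": {"increments": [[-1,-0.95,0,0,0],[-1,-0.95,0,0,0],[-1,-0.95,0,0,0],[-1,-0.95,-0.2,0,0],[-1,-0.95,-0.5,0,0]]}}

```text
t: 30.85
eef_pos: [0.5194, 0.014, 0.3564]
orientation: [[-0.137, -0.99, 0.005], [-0.99, 0.138, 0.008], [-0.009, -0.004, -1.0]]
force: [0.5, 0.2, -1.9]
opening: 0.0273
```

Emit:
{"api": "move_arm", "payload": {"increments": [[-1,-0.95,-0.7,0,0],[-1,-0.9,-0.7,0,0],[-1,-0.6,-0.7,0,0],[-1,-0.2,-0.4,0,0],[-1,0,0,0,0]]}}

```text
t: 31.35
eef_pos: [0.5926, 0.0763, 0.358]
orientation: [[-0.134, -0.991, 0.005], [-0.991, 0.134, 0.01], [-0.01, -0.003, -1.0]]
force: [-0.5, -0.3, -2.9]
opening: 0.0274
```

```bash
python3 plan.py .617 .085 .075|head -3
```

```text
t 31.35 tcp [0.5926 0.0763 0.358 ] grasp [0.5933 0.0778 0.1987] tilt [0.005 0.01 ] yaw left -0.002 open 0.0274 F [-0.5 -0.3 -2.9]
d world mm [  23.7    7.2 -123.7] tool units of 25mm [-0.36 -0.88  4.96]
[-0.07, -0.15, 0.82] -0.0
```

Emit:
{"api": "move_arm", "payload": {"increments": [[-1,-0.3,-0.6,0,0],[-1,-0.1,-0.25,0.2,0],[-1,0,0,0.4,0],[-1,0,0,0.6,0]]}}

```text
t: 31.75
eef_pos: [0.6136, 0.0817, 0.3283]
orientation: [[-0.136, -0.991, 0.005], [-0.991, 0.136, 0.011], [-0.011, -0.004, -1.0]]
force: [-0.2, 0.1, -2.2]
opening: 0.0274
```

```bash
python3 plan.py .617 .085 .075|head -3; python3 -c "
from h import *
im=cams.read_camera('wrist')[:,:,::-1]; cv2.imwrite('pics/w11.png',im)"
```

```text
t 31.75 tcp [0.6136 0.0817 0.3283] grasp [0.6145 0.0835 0.169 ] tilt [0.005 0.011] yaw left -0.004 open 0.0274 F [-0.2  0.1 -2.2]
d world mm [  2.5   1.5 -94. ] tool units of 25mm [-0.03 -0.08  3.76]
[-0.01, -0.02, 0.75] -0.01
```

View pics/w11.png

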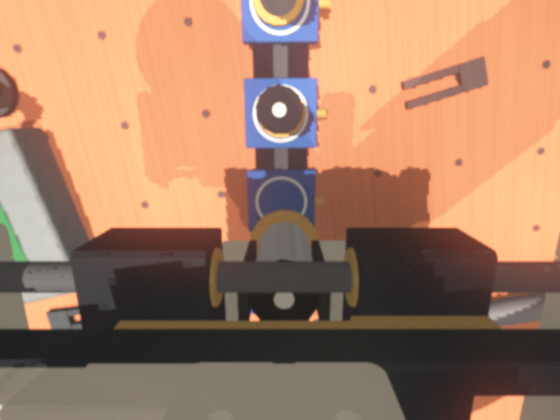

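Carriers 3 and 4, at (279,110) and (278,10), show their posts standing in their rings. Descending onto the last carrier.

Emit:
{"api": "move_arm", "payload": {"increments": [[-1,-0.03,-0.08,0.7,0],[-1,0,0,0.8,0],[-1,0,0,0.8,0],[-1,0,0,0.6,0],[-1,0,0,0.2,0]]}}

```text
t: 32.3
eef_pos: [0.6101, 0.0795, 0.2438]
orientation: [[-0.14, -0.99, -0.003], [-0.99, 0.14, 0.009], [-0.009, 0.004, -1.0]]
force: [-0.2, -0.6, -2.8]
opening: 0.028
```

```bash
python3 plan.py .617 .085 .0664|head -3
```

```text
t 32.3 tcp [0.6101 0.0795 0.2438] grasp [0.6096 0.081  0.0845] tilt [-0.003  0.009] yaw left -0.008 open 0.028 F [-0.2 -0.6 -2.8]
d world mm [  7.4   4.  -18.1] tool units of 25mm [-0.19 -0.27  0.72]
[-0.2, -0.27, 0.72] -0.08
```

Emit:
{"api": "move_arm", "payload": {"increments": [[-1,-0.19,-0.27,0.2,0],[-1,0,0,0.2,0],[-1,0,0,0.1,0],[-1,0,0,0,0]]}}

```text
t: 32.7
eef_pos: [0.6177, 0.0833, 0.2313]
orientation: [[-0.14, -0.99, -0.003], [-0.99, 0.14, 0.009], [-0.009, 0.004, -1.0]]
force: [-0.3, -0.1, -2.0]
opening: 0.0276
```

```bash
python3 plan.py .617 .085 .0664|head -3
```

```text
t 32.7 tcp [0.6177 0.0833 0.2313] grasp [0.6172 0.0847 0.072 ] tilt [-0.003  0.009] yaw left -0.008 open 0.0276 F [-0.3 -0.1 -2. ]
d world mm [-0.2  0.3 -5.6] tool units of 25mm [-0.01  0.01  0.22]
[-0.01, 0.01, 0.22] -0.08
```

Emit:
{"api": "move_arm", "payload": {"increments": [[-1,0,0,0.07,0],[-1,0,0,0.07,0]]}}

```text
t: 32.9
eef_pos: [0.618, 0.0834, 0.2287]
orientation: [[-0.14, -0.99, -0.001], [-0.99, 0.14, 0.01], [-0.009, 0.002, -1.0]]
force: [0.4, -0.9, -3.1]
opening: 0.0279
```

Emit:
{"api": "move_arm", "payload": {"increments": [[-1,0,0,0.04,0]]}}

```text
t: 33.0
eef_pos: [0.618, 0.0834, 0.2278]
orientation: [[-0.14, -0.99, -0.001], [-0.99, 0.14, 0.01], [-0.01, 0.002, -1.0]]
force: [0.7, 0.5, -2.3]
opening: 0.0278
```

Emit:
{"api": "move_arm", "payload": {"increments": [[-1,0,0,0.03,0]]}}

```text
t: 33.1
eef_pos: [0.618, 0.0835, 0.2271]
orientation: [[-0.14, -0.99, -0.0], [-0.99, 0.14, 0.01], [-0.01, 0.002, -1.0]]
force: [0.6, -0.8, -2.0]
opening: 0.0274
```

Emit:
{"api": "move_arm", "payload": {"increments": [[-1,0,0,0.03,0]]}}

```text
t: 33.2
eef_pos: [0.618, 0.0834, 0.2265]
orientation: [[-0.14, -0.99, -0.0], [-0.99, 0.14, 0.01], [-0.01, 0.002, -1.0]]
force: [0.6, 0.1, -2.2]
opening: 0.0278
```

Emit:
{"api": "move_arm", "payload": {"increments": [[-1,0,0,0.03,0]]}}

```text
t: 33.3
eef_pos: [0.618, 0.0835, 0.2257]
orientation: [[-0.14, -0.99, -0.0], [-0.99, 0.14, 0.01], [-0.01, 0.002, -1.0]]
force: [-0.8, 0.9, 2.2]
opening: 0.0277
```

Emit:
{"api": "move_arm", "payload": {"increments": [[-1,0,0,0.03,0]]}}

```text
t: 33.4
eef_pos: [0.618, 0.0836, 0.2257]
orientation: [[-0.14, -0.99, 0.0], [-0.99, 0.14, 0.01], [-0.01, 0.001, -1.0]]
force: [-3.9, 1.7, 9.7]
opening: 0.0274
```

Emit:
{"api": "move_arm", "payload": {"increments": [[-1,0,0,0,0],[0,0,0,0,0],[0.5,0,0,0,0],[0.5,0,0,0,0],[0.5,0,0,0,0]]}}

```text
t: 33.9
eef_pos: [0.6187, 0.0838, 0.2266]
orientation: [[-0.139, -0.99, 0.002], [-0.99, 0.139, 0.01], [-0.011, -0.001, -1.0]]
force: [-0.7, 0.1, -0.1]
opening: 0.0544
```

Emit:
{"api": "move_arm", "payload": {"increments": [[0.5,0,0,-0.2,0],[0.5,0,0,-0.6,0],[0.5,0,0,-0.9,0],[0.8,0,0,-0.9,0],[1,0,0,-0.9,0]]}}

```text
t: 34.4
eef_pos: [0.6176, 0.0824, 0.3142]
orientation: [[-0.14, -0.99, -0.004], [-0.99, 0.14, 0.008], [-0.007, 0.005, -1.0]]
force: [-0.2, -0.1, -0.6]
opening: 0.0766
```

Emit:
{"api": "move_arm", "payload": {"increments": [[1,0,0,-0.9,0],[1,0,0.4,-0.8,0],[1,0,0.8,-0.4,0],[1,0,0.9,0,0],[1,0,0.9,0,0]]}}

```text
t: 34.9
eef_pos: [0.5441, 0.0923, 0.3747]
orientation: [[-0.141, -0.99, 0.004], [-0.99, 0.141, 0.01], [-0.01, -0.002, -1.0]]
force: [0.3, 0.2, -0.8]
opening: 0.088
```

Emit:
{"api": "move_arm", "payload": {"increments": [[1,0,0.9,0,0],[1,0,0.9,0,0],[1,-0.9,0.2,0,0],[1,-0.9,0,0,0],[1,-0.9,0,0,0]]}}

```text
t: 35.4
eef_pos: [0.4987, 0.1653, 0.3796]
orientation: [[-0.143, -0.99, 0.008], [-0.99, 0.143, 0.013], [-0.014, -0.006, -1.0]]
force: [1.0, -0.5, -0.6]
opening: 0.0876
```

Emit:
{"api": "move_arm", "payload": {"increments": [[1,-0.9,0,0,0],[1,-0.9,0,0,0],[1,-0.9,0,0,0],[1,-0.7,0,0,0],[1,0,0,0,0]]}}

```text
t: 35.9
eef_pos: [0.511, 0.2555, 0.3832]
orientation: [[-0.141, -0.99, 0.011], [-0.99, 0.141, 0.015], [-0.017, -0.008, -1.0]]
force: [0.2, 0.0, -0.2]
opening: 0.0873
```

```bash
python3 - <<'E'
from h import *
t=np.ascontiguousarray(cams.read_camera("top")[:,:,::-1]); s=np.ascontiguousarray(cams.read_camera("scene")[:,:,::-1])
C=[(.6285,.1695),(.617,.085),(.607,.0105),(.5965,-.0705)]; H=[45,65,85,105]
cv2.imwrite("pics/t12.png",cv2.resize(t[150:240,140:390],None,fx=3.2,fy=3.2,interpolation=cv2.INTER_CUBIC))
cv2.imwrite("pics/s12.png",cv2.resize(s[150:270,210:400],None,fx=4,fy=4,interpolation=cv2.INTER_CUBIC))
from scipy.optimize import least_squares
for n,im in(("top",t),("scene",s)):
  for c,h in zip(C,H):
    z=.024+h/1000; e=proj(n,[*c,z])[0]
    u,v=e.round().astype(int); r=5; p=im[v-r:v+r+1,u-r:u+r+1].min(2).astype(float)
    # bright blob surrounded by cap
    y,x=np.unravel_index(p.argmax(),p.shape); q=im[v-r+y-2:v-r+y+3,u-r+x-2:u-r+x+3].min(2).astype(float); w=np.clip(q-90,0,None); yy,xx=np.mgrid[-2:3,-2:3]
    uv=np.array([u-r+x+(w*xx).sum()/w.sum(),v-r+y+(w*yy).sum()/w.sum()])
    X=ray(n,[uv],z)[0]; print(n,h,'pred',e.round(1),'seen',uv.round(1),'off mm',((X[:2]-c)*1000).round(1))
print(sensors.observe()['force'],sensors.observe()['t'])
E
```

```text
top 45 pred [200.2 183.2] seen [200.1 183. ] off mm [0.4 0.4]
top 65 pred [239.  185.4] seen [238.6 185.3] off mm [0.2 0.8]
top 85 pred [274.5 187.1] seen [274.8 187.2] off mm [-0.3 -0.5]
top 105 pred [314.8 189. ] seen [316.3 188.8] off mm [ 0.4 -2.9]
scene 45 pred [351.  198.2] seen [351.  198.6] off mm [ 0.9 -0.8]
scene 65 pred [323.6 204.4] seen [323.8 204.5] off mm [0.6 0.1]
scene 85 pred [297.8 209.6] seen [297.3 209.8] off mm [-0.2 -1.4]
scene 105 pred [267.9 216.3] seen [266.6 217.4] off mm [ 1.2 -4.2]
[-0.96911201  0.54410982 -0.28629825] 36.0
```

View pics/t12.png

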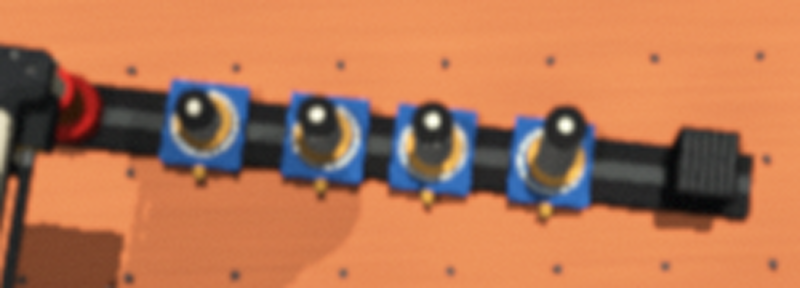

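View pics/s12.png

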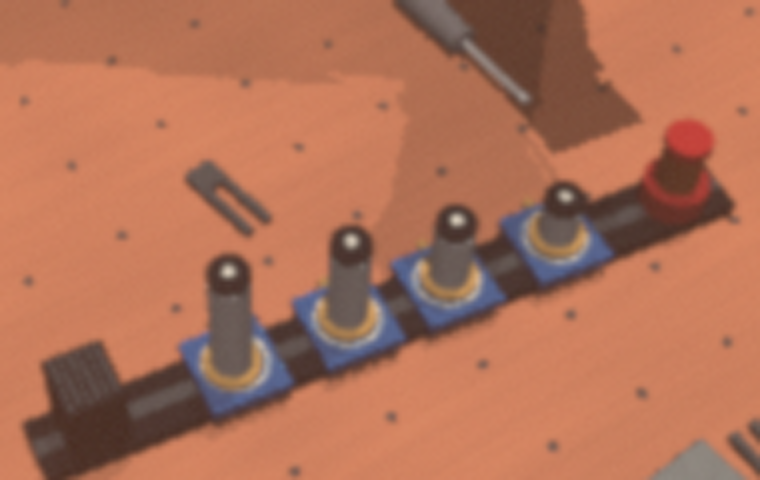

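All four posts stand upright in their rings, rising from the lamp to the beam stop. The gripper is open and clear, so I'm handing in.

```bash
python3 -c "
from station import order; print(order.finish_job())"
```

```text
the job is handed in; nothing more can be done
None
```

I stood the 45, 65, 85 and 105 mm posts on the four carriers, shortest next to the lamp and tallest next to the beam stop. I then released them, moved the arm clear and handed the job in at about 36 s of the 102 s allowed; no verdict was reported.

**Final positions:** In the last top and scene pictures all four posts stand upright in their rings. Measured at the caps, the 45, 65 and 85 mm posts are within about 1.5 mm of my estimated ring centres. The 105 mm post is off by about 3 mm in the top view and 4 mm in the scene view. The limit is 12 mm.

**Contact force:** Three posts touched down with at most about 10 N on the wrist. The first one, the 105 mm post, pressed harder than I intended: the wrist read 31.5 N, below the 45 N limit, and I used smaller steps after that. I could only read the force at the wrist, not at the carrier.

**Tool tilt:** The tool drifted up to about 0.03 rad off vertical during the first two placements. The released posts settled upright all the same.

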